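# Torque down the closure of a digestion vessel with a break-over wrench

## Task

Pick up the break-over torque wrench, work its ring fully down over the brass hex nut on the digestion vessel and turn the nut clockwise (seen from above) until the handle breaks over at its hinge; let it bend about 5 degrees and stop, well before its end stop, forcing neither nut nor vessel. Let the handle come back straight, lift the wrench off without slackening the nut, and lay it flat on the worktop well clear of the vessel, leaving the vials and the dropper bottle alone.

Things in the scene. Friction and masses are not known exactly. Their poses are not given: they have to be found in the camera images.
- wrench_grip (a point): Middle of the black rubber handle of the loose steel break-over torque wrench (0.38 kg, 285 mm long), near its centre of mass. The handle is a bar 22 mm wide and high; the point is 11 mm above the underside. x runs along the handle away from the ring to the tail, whose end is 119 mm on; z up. The hinge pin is 85 mm and the ring's centre 135 mm back along -x (wrench straight).
- ring_center (a point): Centre of the wrench's steel ring at half height (18 mm high, 61 mm across outside; a hexagonal hole 43 mm across flats goes through; its underside is level with the handle's). x points to the hinge, 50 mm away, through a corner of the hole; z up. Fully seated on the nut, this point stands 9 mm above the stem's origin.
- hinge_pin (a point): Break-over hinge between ring and handle, 11 mm above the underside (moves with the handle, x along it). Straight up to 0.7 N m at the hinge: some 8 N sideways at mid-handle, against 2.6 N while the nut just turns. Pushed harder clockwise it gives: the force stops rising, the handle bends past the ring, up to a hard end stop at 0.20 rad. A spring straightens it when eased back.
- stem: Axis of the brass nut on the vessel: origin at the nut's underside, 84 mm above the worktop, z up; it does not turn with the nut. Nut: hexagon 41 mm across flats, 16 mm high, on it a round crown 39 mm across, 4 mm high, and a 6 mm stud. At the start the middle of one flat faces x, but only within 0.23 rad: find it by eye or feel. The ring fits every 60 degrees, 1 mm play a side, 0.09 rad each way.
- vessel: Steel acid-digestion vessel, 74 mm across at its knurled cap, 84 mm high, in a grey collar clamp on a plate 124 x 124 x 10 mm fixed to the worktop. Origin on its axis at the worktop. Clockwise tightens the nut (it sinks 0.4 mm a rad), dragging with 0.35 N m; it is tight after 0.3 to 0.75 rad, never the same. A ring bearing sideways on it jams when lifted: take the side load off first.
- vial_black: Bystander: glass vial with a black cap, 27 mm across, 62 mm high, standing on the worktop. Origin at the centre of its underside.
- vial_white: Bystander: glass vial with a white cap, 27 mm across, 62 mm high, standing on the worktop. Origin at the centre of its underside.
- dropper: Bystander: amber glass dropper bottle with a black bulb cap, 38 mm across, 106 mm high. Origin at the centre of its underside.

How it is judged (in metres and radians):
On the way, in this order (a step that is already met when the one before it is completed fails the run):
1. the wrench's ring is fully down over the nut (horizontal distance between ring_center and stem below 0.004 m and z of ring_center in the frame of stem below 0.013 m and angle between the z axis of ring_center and the z axis of stem, either way round below 0.15 rad), for 0.2 s.
2. the handle has broken over at its hinge (more than 0.05 rad out of line with the ring) while the ring is down on the nut (angle between the x axis of ring_center and the x axis of wrench_grip, either way round above 0.05 rad and horizontal distance between ring_center and stem below 0.004 m and z of ring_center in the frame of stem below 0.013 m), for 0.1 s.
At the end, for the whole second after the job is handed in: The nut is still screwed down tight (not 0.03 mm, or 0.08 rad, back); the wrench is straight (handle within 0.04 rad of the ring's line), lies flat on the worktop (grip point under 16 mm, ring centre under 15 mm high, tilt under 0.1 rad), both points over 110 mm from the vessel's axis (z of stem in the frame of vessel below 0.08403 m and angle between the x axis of ring_center and the x axis of wrench_grip, either way round below 0.04 rad and height (world z) of wrench_grip below 0.016 m and height (world z) of ring_center below 0.015 m and angle between wrench_grip's own z axis and vertical below 0.1 rad and horizontal distance between each of ring_center, wrench_grip and vessel above 0.11 m); the robot touches nothing.
It fails at once if the handle is bent on towards its end stop (over 0.16 rad out of line with the ring), which overtightens the nut (angle between the x axis of ring_center and the x axis of wrench_grip, either way round above 0.16 rad).
It fails at once if the vessel is rammed (over 45 N on it) or its nut forced (over 70 N on it; tightening takes well under that) (contact force between anything else and vessel above 45 N or contact force between anything else and stem above 70 N).
It fails at once if a vial or the dropper bottle is pushed more than 20 mm or tipped (distance of any of vial_black, vial_white, dropper from where it was at the start of the episode above 0.02 m or angle between any of vial_black, vial_white, dropper's own z axis and vertical above 0.4 rad).
It also fails if it takes over 72 s, if anything falls off the work surface, if the arm or the gripper's body presses on something with over 40 N, if the wrist force passes 120 N, or if a joint passes its speed limit or range.

## Robot

A 6-joint arm with a two-finger parallel gripper is mounted at the origin on a cart in front of the work surface, level with it; the furniture and walls round the work are solid. World frame = base frame: x ahead of the robot, y to its left, z up, the work surface at z = 0. Lengths are in mm, angles in rad, forces in N, time in s.
With the tool pointing down it reaches from about 250 to 850 mm from the base axis. Payload 12.5 kg.
Tool frame: the origin (TCP) lies midway between the tips of the shut fingers; the grasp point (between the pads) lies 19 mm behind it; x points along the fingers, z is the direction in which the jaws open and shut, and the axes are right-handed (so a half turn about x gives the same grasp; the last joint's range is limited). The gripper opens to 93 mm and grips with 3 to 60 N. Pads are 15 mm wide; open, the fingers measure 128 mm over their backs; the gripper's body (75 mm by 188 mm) begins 65 mm behind the grasp point.
Start: joints at [1.029, 0.351, 1.652, -0, 1.139, -0.085], TCP at [242.561, 493.607, 182.533] pointing down, gripper open.
Joint ranges: [-2.75, 2.75], [-0.79, 2.1], [0.01, 2.65], [-1.57, 4.71], [0.07, 3.14], [-2.87, 2.87]. Speed limits (rad/s): [2.22, 2.22, 2.79, 3.14, 3.14, 3.14].

## Interface

Orientations are given as a rotation vector (axis times angle).
In Python, from workcell import sense, snapshot, calibration, hand_in gives the robot as it stands.
- The arm moves only by the tool apply_moves, never from a script. Its argument "steps" is a list of rows, each a list of 6 numbers: the shift along the world's x, y, z in cm, then the turn, a rotation vector about the world's x, y, z in rad. In form: [[dx, dy, dz, ax, ay, az], ...]. A call has 1 to 5 rows; each row shifts and turns the pose as measured when the row begins; what a row does not reach is not made up. A row lasts 1/10 s, in which the tool goes at most 50 mm and 8.59 degrees, less where a joint would pass 70% of its speed; a pose out of reach is approached as far as the arm can. A call is refused whole if a number of a shift passes 5 or a number of a turn 0.15, either way. A call with a gripper value outside its range is refused whole. "gripper" is the finger opening in cm, from 0 to 9.3, set as the call begins (left out, the last holds). The fingers move at their own pace and stop on an object; the grip force is fixed at half the most. Time passes only in rows, so rows that do not move let the fingers close. It gives the time, the measured TCP pose, the force and the opening at its end, in the units of the state.
- sense(): the state, without advancing time (a new reading comes with each control period).
- snapshot(name): name is "scene" or "side" or "wrist"; returns (picture, depth): 384x512x3 uint8, blue, green, red; 384x512 float32, mm along the optical axis (not along the pixel's ray), 0 where there is no reading.
- calibration(name): a dict with "intrinsics" (3x3 intrinsics, pixels), "k1" (the pictures are not rectified: a ray, as slopes to the right and down, at radius r is drawn at 1 + k1 r^2 times it, then the intrinsics apply), "R" (3x3) and "t" (3): a world point X has camera coordinates R X + t. Camera axes: x right, y down, z forward; pixel columns grow to the right and rows downward; lengths in mm; the calibration is good to about 2 mm. A picture is of the moment at which its call begins: read the wrist's pose just before it. calibration takes no time and is no camera call; for the wrist camera it gives the pose at the moment of the call.
- hand_in(): hands the job in, once; it reports no verdict.
The state is a dict: "time": time; "q": joint angles; "dq": joint speeds; "joint_efforts": joint torques, N m; "eef_pos": TCP position; "ee_rot": TCP orientation; "wrist_force": force on the tool from outside, world axes, zero at the start; "ft_torque": the same for the moment, N m; "gripper_width": finger opening in mm.
Only numpy, scipy, OpenCV 4.12 (cv2) and the standard library are available. Lean on these libraries where they do the work, as an engineer would, in place of code of your own. Each camera call takes 0.05 s, during which the arm holds its last target.

## Working session

There is one attempt and no reset: what is moved stays moved. The work goes in short steps, Python scripts to look and compute and a tool call to move; the robot and the scene stay as the last step left them, time stands still between calls to the robot, and variables do not carry over. Pictures are saved under pics/ and viewed, and the job is handed in when it is done.

Besides the shell and the picture viewer there is one more tool, called after "Emit:" in YAML: its name, and indented under it one key for each argument. apply_moves: Moves the arm, as the interface text tells. Its arguments: {"type":"object","properties":{"steps":{"type":"array","items":{"type":"array","items":{"type":"number"}}},"gripper":{"type":"number"}},"required":["steps"]}

```bash
mkdir -p pics; ls
cat > h.py <<'E'
import numpy as np, cv2
from workcell import sense, snapshot, calibration, hand_in
def ray(c,u,v):
    K=np.array(c["intrinsics"],float);k=c["k1"]
    if isinstance(k,(list,tuple,np.ndarray)): k=float(np.ravel(k)[0])
    p=cv2.undistortPoints(np.array([[[u,v]]],float),K,np.array([k,0,0,0.]))[0,0]
    R=np.array(c["R"]);t=np.array(c["t"]).ravel()
    return -R.T@t, R.T@np.array([p[0],p[1],1.0])
def onplane(c,u,v,z):
    o,d=ray(c,u,v); return o+d*(z-o[2])/d[2]
def atdepth(c,u,v,dep):
    o,d=ray(c,u,v); return o+d*dep
def proj(c,X):
    R=np.array(c["R"]);t=np.array(c["t"]).ravel()
    p=R@np.array(X,float)+t; s=p[:2]/p[2]; K=np.array(c["intrinsics"])
    s=s*(1+float(np.ravel(c["k1"])[0])*(s@s)); return (K@np.array([s[0],s[1],1]))[:2]
E
python3 - <<'E'
from h import *
s=sense(); print(s)
for n in("scene","side","wrist"):
    c=calibration(n); im,d=snapshot(n); cv2.imwrite(f"pics/{n}0.png",im); np.save(f"pics/{n}0.npy",d)
    import pickle; pickle.dump(c,open(f"pics/{n}0.pkl","wb")); print(n,c)
E
```

```text
pics
{'time': 0.0, 'q': array([ 1.02939360e+00,  3.51202709e-01,  1.65245404e+00, -2.89346520e-05,
        1.13910839e+00, -8.46054851e-02]), 'dq': array([-0.00120098,  0.00050212, -0.00168135, -0.00087523, -0.00058944,
        0.00054307]), 'joint_efforts': array([-6.82586615e-04, -4.97326756e+01, -2.85242397e+01,  6.97235344e-02,
        2.57501670e-02, -1.13796054e-04]), 'eef_pos': array([242.36996514, 493.26708991, 182.00843857]), 'ee_rot': array([-0.86708721,  1.39238468,  0.86617426]), 'wrist_force': array([0.16179903, 0.79807513, 1.10245779]), 'ft_torque': array([0.03369565, 0.03543278, 0.04921455]), 'gripper_width': 92.91524132630313}
scene {'intrinsics': array([[358.98831674,   0.        , 257.44241304],
       [  0.        , 358.98831674, 187.40075998],
       [  0.        ,   0.        ,   1.        ]]), 'k1': 0.0018123386819429012, 'R': array([[ 0.54621355, -0.83761474,  0.00723138],
       [-0.55069519, -0.36558991, -0.75038579],
       [ 0.63117792,  0.4058886 , -0.66096057]]), 't': array([-373.48280218,  416.78059345,  503.61901255])}
side {'intrinsics': array([[486.28828721,   0.        , 249.01755754],
       [  0.        , 486.28828721, 193.60489132],
       [  0.        ,   0.        ,   1.        ]]), 'k1': -0.1278638723091642, 'R': array([[-0.97754242, -0.20951411,  0.02268602],
       [-0.12295773,  0.47961594, -0.86882101],
       [ 0.17114968, -0.85209881, -0.49460631]]), 't': array([ 656.09851343,  139.68481089, 1084.77408678])}
wrist {'intrinsics': array([[303.59017117,   0.        , 248.93093541],
       [  0.        , 303.59017117, 190.14279277],
       [  0.        ,   0.        ,   1.        ]]), 'k1': -0.05775470576339891, 'R': array([[ 0.44159403,  0.89721366, -0.00153288],
       [ 0.85972813, -0.42265434,  0.28675922],
       [ 0.25663642, -0.12794902, -0.95800146]]), 't': array([-548.33781394,  -32.88446901,  393.61480787])}
```

View pics/scene0.png

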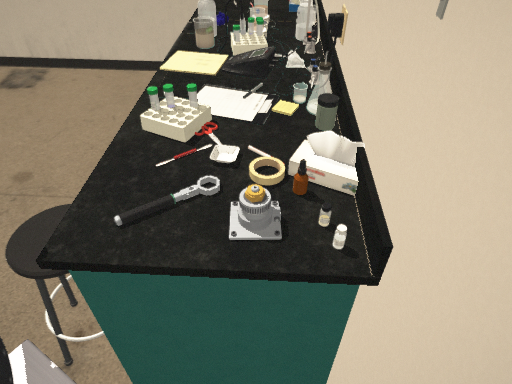

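View pics/side0.png

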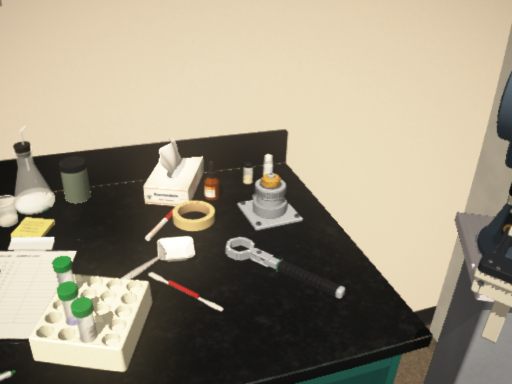

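View pics/wrist0.png

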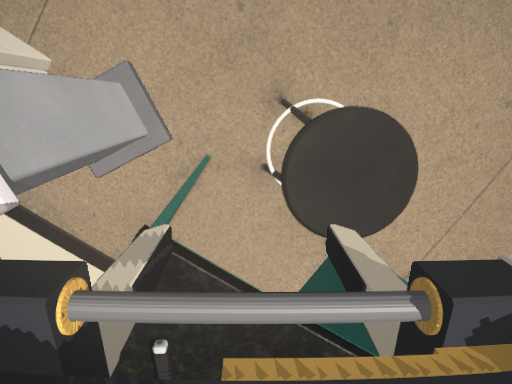

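The scene picture shows the wrench from its ring (208,186) to its tail (120,219), the nut at (255,192), the vials at (325,215) and (340,237), and the dropper at (300,180). I'll zoom in next.

Run:
```python
from h import *
import pickle
a=cv2.imread("pics/scene0.png");b=cv2.imread("pics/side0.png")
cv2.imwrite("pics/zs.png",cv2.resize(a[165:255,105:365],None,fx=3,fy=3,interpolation=cv2.INTER_CUBIC))
cv2.imwrite("pics/zd.png",cv2.resize(b[150:305,195:360],None,fx=3.8,fy=3.8,interpolation=cv2.INTER_CUBIC))
for n,pts in {"scene":[("ring",208,186,14),("tail",120,219,11),("nuttop",255,188,104),("vb",325,225,0),("vw",339,247,0),("drop",300,192,0)],"side":[("ring",240,250,14),("tail",340,292,11),("nuttop",270,178,104),("vb",248,183,0),("drop",211,198,0)]}.items():
    c=pickle.load(open(f"pics/{n}0.pkl","rb"));d=np.load(f"pics/{n}0.npy")
    for m,u,v,z in pts: print(n,m,onplane(c,u,v,z).round(),atdepth(c,u,v,d[v,u]).round())
```

```text
scene ring [653. 138.  14.] [665. 149.   0.]
scene tail [442. 241.  11.] [437. 233.  20.]
scene nuttop [631. -27. 104.] [626. -30. 109.]
scene vb [ 710. -180.    0.] [ 704. -182.    6.]
scene vw [ 665. -237.    0.] [ 657. -239.    9.]
scene drop [783. -73.   0.] [770. -78.  13.]
side ring [658. 158.  14.] [662. 138.  -1.]
side tail [436. 244.  11.] [437. 252.  18.]
side nuttop [627. -20. 104.] [627. -22. 103.]
side vb [ 711. -171.    0.] [ 708. -160.    6.]
side drop [787. -65.   0.] [783. -51.   9.]
```

View pics/zs.png

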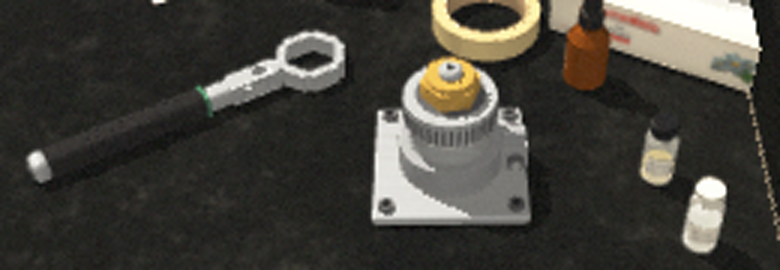

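View pics/zd.png

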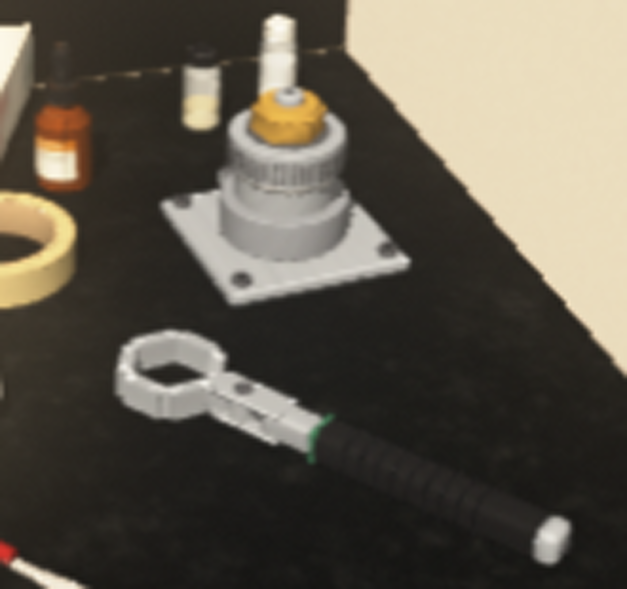

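```bash
cat >> h.py <<'E'
from scipy.spatial.transform import Rotation as Ro
def st():
    s=sense(); R=Ro.from_rotvec(s["ee_rot"]).as_matrix(); 
    print("t%.2f"%s["time"],"p",s["eef_pos"].round(1),"jawyaw %.3f"%np.arctan2(R[1,2],R[0,2]),"x",R[:,0].round(3),"F",s["wrist_force"].round(1),"M",s["ft_torque"].round(2),"w%.1f"%s["gripper_width"],"q6 %.2f"%s["q"][5]); return s,R
E
python3 - <<'E'
from h import *
s,R=st(); c=calibration("wrist"); Rc=np.array(c["R"]);t=np.array(c["t"])
print("cam",-Rc.T@t, "in tool",R.T@(-Rc.T@t-s["eef_pos"]),"axes in tool",(R.T@Rc.T).round(3))
E
```

```text
t0.15 p [242.4 493.4 182.1] jawyaw 1.114 x [-0.    -0.001 -1.   ] F [ 0.5 -0.7  0.1] M [-0.04 -0.01  0.03] w93.0 q6 -0.08
cam [169.40990427 528.45913997 385.74537059] in tool [-203.59236167   81.02333395   -0.89795559] axes in tool [[ 0.001 -0.287  0.958]
 [-0.001 -0.958 -0.287]
 [ 1.    -0.    -0.001]]
```

Emit:
apply_moves:
  steps:
    - [2,-2,0.5,0,0,-0.15]
    - [2,-2,0.5,0,0,-0.15]
    - [2,-2,0.5,0,0,-0.15]
    - [2,-2,0.5,0,0,-0.15]
    - [2,-2,0.5,0,0,-0.15]
  gripper: 9.3

```text
time: 0.65
eef_pos: [342.6, 390.8, 206.0]
ee_rot: [-0.283, 1.557, 0.282]
wrist_force: [0.3, 1.2, 0.1]
gripper_width: 93.3
```

Emit:
apply_moves:
  steps:
    - [2,-2,0.5,0,0,-0.15]
    - [2,-2,0.5,0,0,-0.15]
    - [2,-2,0.5,0,0,-0.15]
    - [2,-2,0.5,0,0,-0.15]
    - [2,-2,0.5,0,0,-0.15]

```text
time: 1.15
eef_pos: [445.7, 285.7, 231.3]
ee_rot: [0.307, 1.555, -0.307]
wrist_force: [0.0, -0.6, -0.3]
gripper_width: 93.1
```

Emit:
apply_moves:
  steps:
    - [2,-2,0,0,0,-0.15]
    - [2,-2,0,0,0,-0.15]
    - [2,-2,0,0,0,-0.15]
    - [2,-2,0,0,0,-0.15]
    - [2,-2,0,0,0,-0.15]

```text
time: 1.65
eef_pos: [549.2, 180.7, 231.2]
ee_rot: [0.889, 1.388, -0.886]
wrist_force: [0.4, 0.2, 0.3]
gripper_width: 93.3
```

Emit:
apply_moves:
  steps:
    - [0,0.3,0,0,0,-0.15]
    - [0,0.3,0,0,0,-0.15]
    - [0,0.3,0,0,0,-0.15]
    - [0,0,0,0,0,-0.15]
    - [0,0,0,0,0,-0.15]

```text
time: 2.15
eef_pos: [551.0, 186.2, 229.1]
ee_rot: [1.443, 1.047, -1.442]
wrist_force: [0.3, 0.4, -0.1]
gripper_width: 93.0
```

Run:
```python
from h import *
import pickle
s,R=st(); c=calibration("wrist"); im,d=snapshot("wrist"); cv2.imwrite("pics/w1.png",im); np.save("pics/w1.npy",d); pickle.dump(c,open("pics/w1.pkl","wb"))
```

```text
t2.15 p [551.  186.2 229.1] jawyaw -1.891 x [-0.003  0.006 -1.   ] F [ 0.3  0.4 -0.1] M [0.03 0.19 0.04] w93.0 q6 2.13
```

View pics/w1.png

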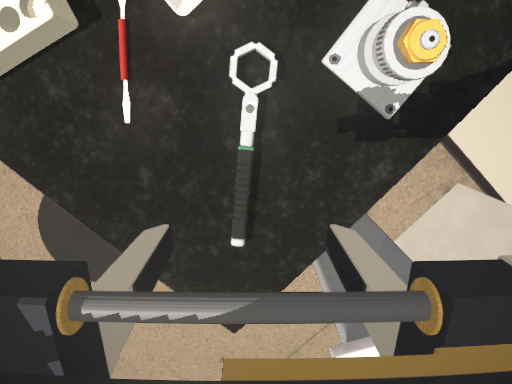

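The wrist view has the ring at (254,68), the tail at (238,243), the nut at (422,40) and the vessel plate beside it. Next come the masks.

Run:
```python
from h import *
import pickle
im=cv2.imread("pics/w1.png");d=np.load("pics/w1.npy");c=pickle.load(open("pics/w1.pkl","rb"))
g=cv2.cvtColor(im,cv2.COLOR_BGR2GRAY);hsv=cv2.cvtColor(im,cv2.COLOR_BGR2HSV)
# ring hole: dark region inside bright ring
m=(g>110).astype(np.uint8); m[:,:200]=0;m[:,300:]=0;m[255:]=0
cs,h=cv2.findContours(m,cv2.RETR_CCOMP,cv2.CHAIN_APPROX_NONE)
for i,k in enumerate(cs):
    a=cv2.contourArea(k)
    if a>60:
        M=cv2.moments(k);x,y=M["m10"]/M["m00"],M["m01"]/M["m00"]
        print(i,a,"parent",h[0][i][3],(round(x,1),round(y,1)),cv2.boundingRect(k),onplane(c,x,y,18).round(1), onplane(c,x,y,9).round(1))
# black handle centreline: green band & tail cap
gm=((hsv[...,0]>60)&(hsv[...,0]<90)&(hsv[...,1]>100)).astype(np.uint8); gm[:,:200]=0;gm[:,300:]=0;gm[255:]=0
ys,xs=np.nonzero(gm);print("green",xs.mean(),ys.mean(),len(xs),onplane(c,xs.mean(),ys.mean(),16))
gold=((hsv[...,0]>15)&(hsv[...,0]<32)&(hsv[...,1]>120)&(hsv[...,2]>90)).astype(np.uint8);gold[120:]=0;gold[:,:380]=0
ys,xs=np.nonzero(gold);print("gold",xs.mean(),ys.mean(),len(xs),d[ys,xs].min(),d[ys,xs].max())
cv2.imwrite("pics/nutz.png",cv2.resize(im[0:110,330:460],None,fx=6,fy=6,interpolation=cv2.INTER_CUBIC)[:600])
z=im[30:260,200:300];cv2.imwrite("pics/wrz.png",cv2.resize(z,None,fx=2.6,fy=2.6,interpolation=cv2.INTER_CUBIC))
```

```text
0 89.0 parent -1 (237.3, 242.1) (231, 238, 14, 9) [434.8 243.4  18. ] [430.7 245.2   9. ]
1 2707.5 parent -1 (251.4, 83.0) (229, 41, 49, 110) [643.8 152.1  18. ] [644.2 152.    9. ]
2 979.5 parent 1 (252.7, 68.3) (236, 48, 35, 41) [660.5 144.9  18. ] [661.2 144.6   9. ]
green 239.0 147.0 1 [569.61329778 194.52530243  16.        ]
gold 420.279704797048 41.24428044280443 1355 0.0 317.08017
```

View pics/nutz.png

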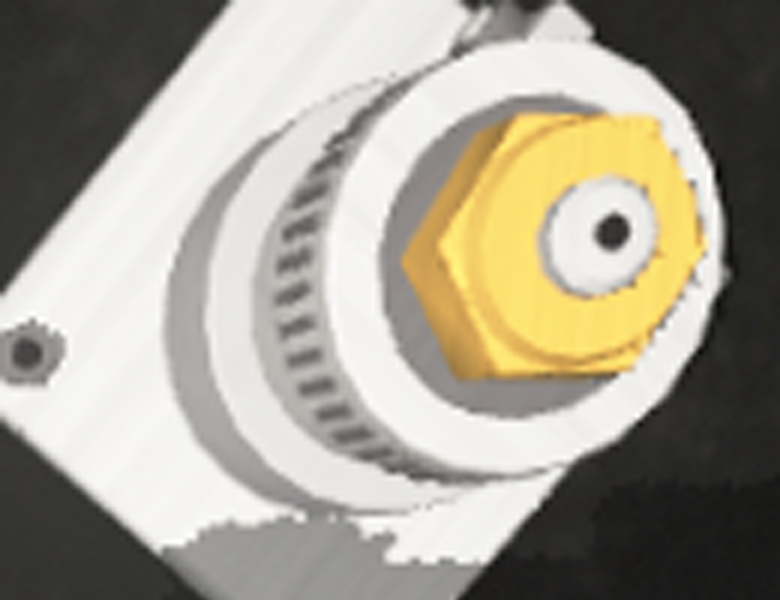

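View pics/wrz.png

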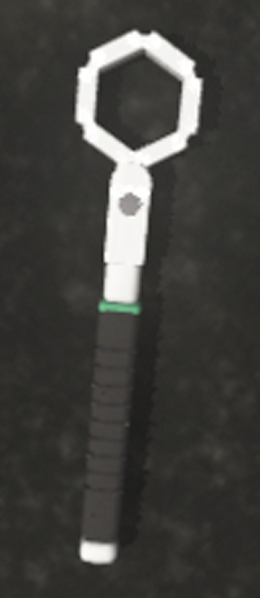

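Run:
```python
from h import *
import pickle
c=pickle.load(open("pics/w1.pkl","rb"))
print("band",onplane(c,246.1,148.1,22).round(1),"tail",onplane(c,238,243,20).round(1),"hinge",onplane(c,250,108.5,18).round(1))
P=np.array([onplane(c,330+(u)/6-.42,v/6-.42,100)[:2] for u,v in [(440,248),(515,115),(655,115),(703,240),(630,372),(470,378)]])
print(P.round(1)); m=P.mean(0);print("ctr",m,"r",np.linalg.norm(P-m,axis=1).round(1),"ang",np.mod(np.arctan2(P[:,1]-m[1],P[:,0]-m[0]),np.pi/3).round(3))
print("stud",[onplane(c,330+u/6-.42,v/6-.42,z).round(1) for u,v,z in [(605,235,110)]])
```

```text
band [566.  185.4  22. ] tail [433.9 242.5  20. ] hinge [613.8 164.   18. ]
[[632.4  -6.7]
 [649.3 -23.5]
 [642.5 -47. ]
 [620.5 -51.7]
 [602.9 -35.3]
 [610.2  -7.5]]
ctr [626.30061797 -28.60828815] r [22.8 23.6 24.5 23.8 24.4 26.5] ang [0.252 0.22  0.199 0.277 0.277 0.13 ]
stud [array([626.2, -29.1, 110. ])]
```

Emit:
apply_moves:
  steps:
    - [0.2,0.5,-3,0,0,-0.087]
    - [0,0,-4,0,0,0]
    - [0,0,-4,0,0,0]
    - [0,0,-4,0,0,0]
    - [0,0,-3,0,0,0]
  gripper: 6

```text
time: 2.7
eef_pos: [555.0, 191.9, 47.6]
ee_rot: [1.511, 0.993, -1.493]
wrist_force: [1.2, 1.3, 0.2]
gripper_width: 61.1
```

Run:
```python
from h import *
import pickle
s,R=st(); c=calibration("wrist"); im,d=snapshot("wrist"); cv2.imwrite("pics/w2.png",im); print(proj(c,[553.3,191,11]))
```

```text
t2.70 p [555.  191.9  47.6] jawyaw -1.976 x [ 0.007  0.008 -1.   ] F [1.2 1.3 0.2] M [0.05 0.13 0.05] w61.1 q6 2.22
[250.15162894 199.74048106]
```

View pics/w2.png

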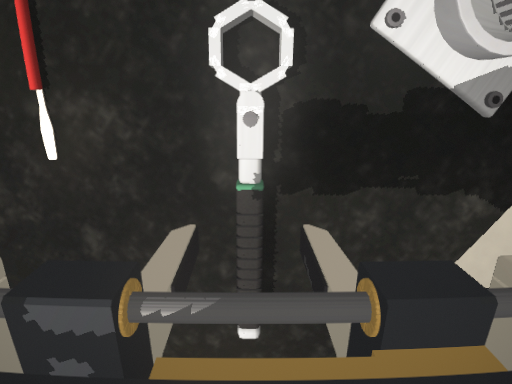

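The handle is centred between the fingers (u≈250), with the green band at v=187. I'll descend and grip.

Emit:
apply_moves:
  steps:
    - [-0.1,0,-2.5,0,0,0]
    - [0,0,-1.5,0,0,0]
    - [0,0,-0.2,0,0,0]
    - [0,0,0,0,0,0]

```text
time: 3.15
eef_pos: [551.9, 191.4, 1.0]
ee_rot: [1.501, 1.0, -1.494]
wrist_force: [-0.6, 0.4, 0.4]
gripper_width: 59.6
```

```bash
python3 -c "
from h import *
st()"
```

```text
t3.15 p [551.9 191.4   1. ] jawyaw -1.969 x [-0.     0.007 -1.   ] F [-0.6  0.4  0.4] M [0.05 0.12 0.03] w59.6 q6 2.21
```

Emit:
apply_moves:
  steps:
    - [0,0,0.2,0,0,-0.01]
    - [0,0,0,0,0,0]
    - [0,0,0,0,0,0]
    - [0,0,0,0,0,0]
    - [0,0,0,0,0,0]
  gripper: 1

```text
time: 3.65
eef_pos: [554.6, 192.1, 7.6]
ee_rot: [1.513, 0.991, -1.495]
wrist_force: [0.8, 0.3, -0.5]
gripper_width: 24.4
```

Emit:
apply_moves:
  steps:
    - [0,0,0,0,0,0]
    - [0,0,0,0,0,0]
    - [0,0,0,0,0,0]
    - [0,0,0,0,0,0]

```text
time: 4.05
eef_pos: [554.5, 192.1, 7.7]
ee_rot: [1.513, 0.991, -1.495]
wrist_force: [-1.0, -0.6, -0.2]
gripper_width: 9.6
```

```bash
python3 -c "
from h import *
st()"
```

```text
t4.05 p [554.5 192.1   7.7] jawyaw -1.979 x [ 0.006  0.008 -1.   ] F [-1.  -0.6 -0.2] M [0.01 0.15 0.04] w9.6 q6 2.22
```

Run:
```python
from h import *
for n in("wrist","side"):
    im,d=snapshot(n); cv2.imwrite(f"pics/{n}3.png",im if n=="wrist" else cv2.resize(im[150:340,200:400],None,fx=3,fy=3))
```

```text
(no output)
```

View pics/wrist3.png

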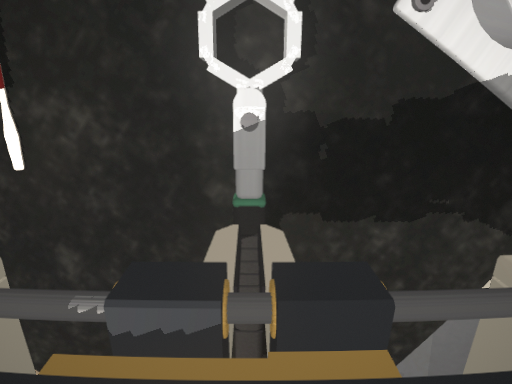

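View pics/side3.png

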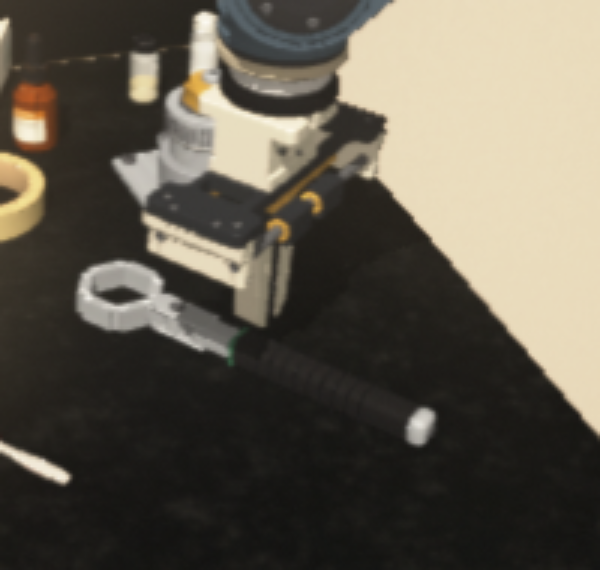

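Run:
```python
from h import *
s,R=st(); print(s["dq"].round(3),s["joint_efforts"].round(1))
c=calibration("wrist"); im,d=snapshot("wrist")
for u,v in [(250,180),(250,202),(250,215),(250,225),(250,240),(230,228),(226,235),(272,228),(276,240),(220,250),(250,100),(300,150)]:
    print((u,v),d[v,u],atdepth(c,u,v,d[v,u]).round(1))
print(proj(c,s["eef_pos"]))
```

```text
t4.15 p [554.6 192.1   7.7] jawyaw -1.979 x [ 0.006  0.008 -1.   ] F [ 0.5 -0.   0.2] M [0.04 0.18 0.04] w10.3 q6 2.22
[-0.001 -0.001  0.     0.002 -0.001  0.001] [ -0.  -58.7 -22.   -0.   -0.1  -0. ]
(250, 180) 196.07956 [580.5 179.   21.7]
(250, 202) 198.51271 [567.3 184.7  23.4]
(250, 215) 201.51398 [558.8 188.3  23. ]
(250, 225) 202.81529 [552.5 191.1  23.7]
(250, 240) 207.10468 [541.9 195.6  22.6]
(230, 228) 175.41435 [565.4 197.9  49.7]
(226, 235) 165.68431 [566.2 199.2  59.8]
(272, 228) 175.77057 [555.6 175.6  49.1]
(276, 240) 159.48914 [555.7 174.5  65.9]
(220, 250) 148.59552 [567.  200.5  77.5]
(250, 100) 181.16714 [626.2 159.2  22.4]
(300, 150) 211.17957 [581.6 140.6   0.7]
[247.71295138 214.22775907]
```

Run:
```python
from h import *
c=calibration("side"); im,d=snapshot("side")
for v in range(228,268,3):
    print(v,[ (atdepth(c,u,v,d[v,u]).round(0)).tolist() for u in (280,285,289,294)])
z=im[190:300,230:345]; cv2.imwrite("pics/side4.png",cv2.resize(np.clip(z.astype(float)*2,0,255).astype(np.uint8),None,fx=5,fy=5,interpolation=cv2.INTER_CUBIC))
im,d=snapshot("wrist"); z=im[190:384,150:350]; cv2.imwrite("pics/wr4.png",cv2.resize(np.clip(z.astype(float)*2.2,0,255).astype(np.uint8),None,fx=3,fy=3,interpolation=cv2.INTER_CUBIC))
```

```text
228 [[558.0, 289.0, 172.0], [551.0, 272.0, 163.0], [546.0, 246.0, 146.0], [538.0, 236.0, 141.0]]
231 [[558.0, 287.0, 164.0], [552.0, 259.0, 147.0], [546.0, 250.0, 142.0], [538.0, 234.0, 133.0]]
234 [[557.0, 289.0, 159.0], [551.0, 262.0, 142.0], [549.0, 205.0, 105.0], [541.0, 184.0, 92.0]]
237 [[557.0, 283.0, 149.0], [556.0, 215.0, 103.0], [549.0, 204.0, 98.0], [541.0, 184.0, 85.0]]
240 [[557.0, 284.0, 144.0], [555.0, 215.0, 97.0], [549.0, 204.0, 90.0], [540.0, 184.0, 78.0]]
243 [[557.0, 284.0, 137.0], [555.0, 216.0, 90.0], [550.0, 187.0, 71.0], [540.0, 180.0, 68.0]]
246 [[556.0, 285.0, 131.0], [554.0, 215.0, 83.0], [549.0, 189.0, 65.0], [540.0, 182.0, 61.0]]
249 [[565.0, 210.0, 69.0], [554.0, 212.0, 73.0], [549.0, 188.0, 56.0], [539.0, 180.0, 52.0]]
252 [[564.0, 211.0, 63.0], [554.0, 215.0, 67.0], [548.0, 187.0, 49.0], [543.0, 121.0, 2.0]]
255 [[564.0, 209.0, 54.0], [553.0, 213.0, 59.0], [553.0, 133.0, 1.0], [542.0, 129.0, -1.0]]
258 [[571.0, 147.0, -1.0], [554.0, 205.0, 45.0], [551.0, 142.0, -1.0], [541.0, 141.0, 1.0]]
261 [[565.0, 189.0, 23.0], [555.0, 187.0, 24.0], [550.0, 154.0, 0.0], [539.0, 153.0, 2.0]]
264 [[564.0, 196.0, 21.0], [554.0, 194.0, 22.0], [546.0, 191.0, 21.0], [538.0, 159.0, -2.0]]
267 [[563.0, 203.0, 19.0], [553.0, 203.0, 21.0], [544.0, 201.0, 21.0], [534.0, 198.0, 20.0]]
```

View pics/side4.png

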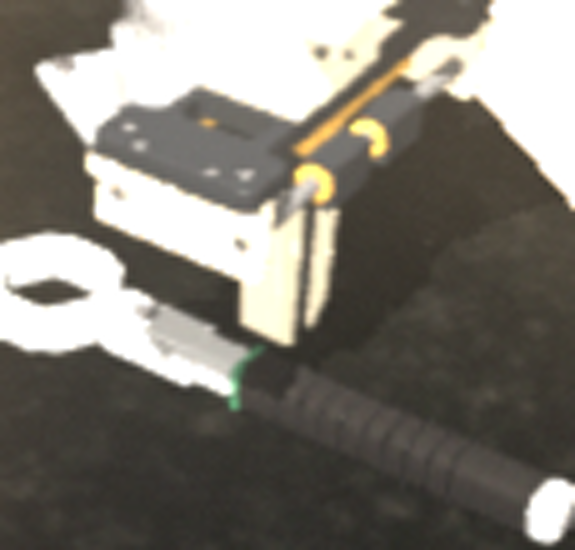

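View pics/wr4.png

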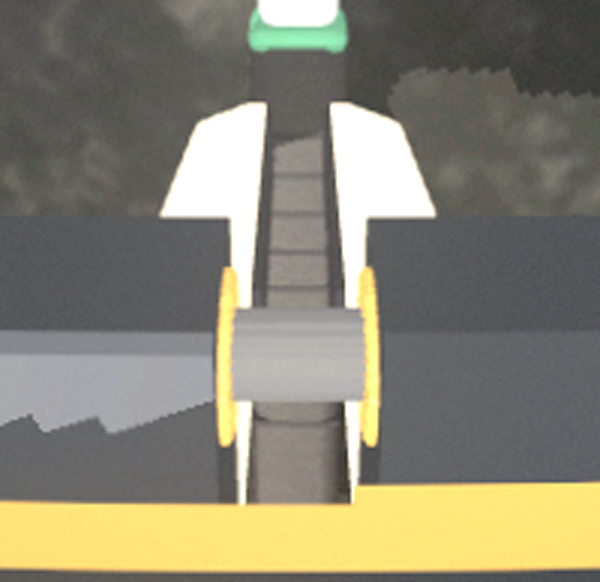

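Both cameras show the fingertips about 34 mm above the reported TCP. They closed above the handle (width 10 mm, tips at z≈42). So I'll open and go lower while watching the force.

Emit:
apply_moves:
  steps:
    - [0,0,0,0,0,0]
    - [0,0,0,0,0,0]
    - [0,0,0,0,0,0]
    - [0,0,0,0,0,0]
    - [0,0,0,0,0,0]
  gripper: 5.5

```text
time: 4.8
eef_pos: [554.6, 192.1, 7.7]
ee_rot: [1.513, 0.991, -1.495]
wrist_force: [-0.7, 0.2, 0.0]
gripper_width: 45.5
```

Emit:
apply_moves:
  steps:
    - [0,0,0,0,0,0]
    - [0,0,-0.7,0,0,0]
    - [0,0,-0.7,0,0,0]
    - [0,0,0,0,0,0]

```text
time: 5.2
eef_pos: [554.4, 192.0, -7.6]
ee_rot: [1.513, 0.992, -1.495]
wrist_force: [0.2, -0.3, -1.0]
gripper_width: 54.9
```

Run:
```python
from h import *
st()
im,d=snapshot("side"); cv2.imwrite("pics/side5.png",cv2.resize(np.clip(im[190:300,230:345].astype(float)*1.8,0,255).astype(np.uint8),None,fx=4,fy=4,interpolation=cv2.INTER_CUBIC))
```

```text
t5.20 p [554.4 192.   -7.6] jawyaw -1.979 x [ 0.006  0.008 -1.   ] F [ 0.2 -0.3 -1. ] M [0.06 0.19 0.01] w54.9 q6 2.22
```

View pics/side5.png

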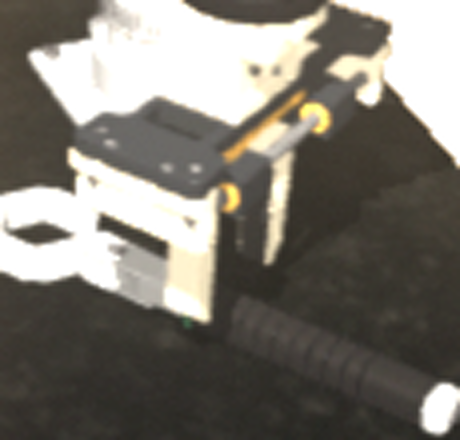

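Emit:
apply_moves:
  steps:
    - [0,0,-0.8,0,0,0]
    - [0,0,-0.7,0,0,0]
    - [0,0,0,0,0,0]

```text
time: 5.55
eef_pos: [554.6, 192.1, -23.7]
ee_rot: [1.513, 0.991, -1.495]
wrist_force: [-0.5, 0.3, -0.9]
gripper_width: 55.3
```

Run:
```python
from h import *
st()
im,d=snapshot("side"); cv2.imwrite("pics/side6.png",cv2.resize(np.clip(im[190:300,230:345].astype(float)*1.8,0,255).astype(np.uint8),None,fx=4,fy=4,interpolation=cv2.INTER_CUBIC))
```

```text
t5.55 p [554.6 192.1 -23.7] jawyaw -1.979 x [ 0.007  0.008 -1.   ] F [-0.5  0.3 -0.9] M [ 0.1   0.2  -0.01] w55.3 q6 2.22
```

View pics/side6.png

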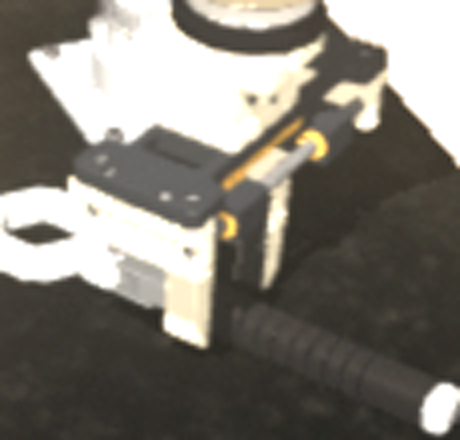

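Emit:
apply_moves:
  steps:
    - [0,0,-0.3,0,0,0]
    - [0,0,-0.2,0,0,0]
    - [0,0,0,0,0,0]

```text
time: 5.9
eef_pos: [555.0, 192.2, -28.4]
ee_rot: [1.514, 0.991, -1.494]
wrist_force: [-0.6, 0.5, 0.0]
gripper_width: 55.1
```

Run:
```python
from h import *
st()
c=calibration("side");im,d=snapshot("side")
for v in range(262,292,2): print(v,[atdepth(c,u,v,d[v,u]).round(0).tolist() for u in (275,279,284)])
```

```text
t5.90 p [555.  192.2 -28.4] jawyaw -1.979 x [ 0.007  0.009 -1.   ] F [-0.6  0.5  0. ] M [ 0.04  0.2  -0.02] w55.1 q6 2.22
262 [[570.0, 232.0, 53.0], [556.0, 284.0, 94.0], [557.0, 187.0, 21.0]]
264 [[570.0, 233.0, 48.0], [562.0, 232.0, 49.0], [556.0, 194.0, 22.0]]
266 [[569.0, 233.0, 44.0], [562.0, 232.0, 44.0], [555.0, 200.0, 21.0]]
268 [[569.0, 233.0, 38.0], [562.0, 230.0, 38.0], [554.0, 206.0, 21.0]]
270 [[569.0, 235.0, 35.0], [561.0, 231.0, 33.0], [554.0, 205.0, 14.0]]
272 [[569.0, 232.0, 28.0], [561.0, 230.0, 28.0], [553.0, 207.0, 11.0]]
274 [[569.0, 232.0, 23.0], [561.0, 230.0, 22.0], [553.0, 205.0, 4.0]]
276 [[568.0, 234.0, 19.0], [561.0, 228.0, 16.0], [553.0, 203.0, -2.0]]
278 [[570.0, 218.0, 1.0], [560.0, 229.0, 11.0], [552.0, 213.0, 0.0]]
280 [[569.0, 224.0, 0.0], [561.0, 222.0, 1.0], [551.0, 219.0, -0.0]]
282 [[568.0, 228.0, -2.0], [560.0, 229.0, 1.0], [550.0, 224.0, -1.0]]
284 [[567.0, 237.0, 1.0], [559.0, 236.0, 2.0], [549.0, 231.0, -1.0]]
286 [[565.0, 244.0, 1.0], [558.0, 236.0, -3.0], [548.0, 237.0, -1.0]]
288 [[565.0, 248.0, -0.0], [557.0, 247.0, 0.0], [547.0, 242.0, -2.0]]
290 [[564.0, 253.0, -1.0], [556.0, 253.0, 1.0], [546.0, 251.0, 1.0]]
```

Emit:
apply_moves:
  steps:
    - [0,0,-0.25,0,0,0]
    - [0,0,-0.1,0,0,0]
    - [0,0,0,0,0,0]

```text
time: 6.25
eef_pos: [555.3, 192.3, -31.8]
ee_rot: [1.514, 0.991, -1.493]
wrist_force: [-0.4, -0.2, 0.2]
gripper_width: 55.2
```

Emit:
apply_moves:
  steps:
    - [0,0,0,0,0,0]
    - [0,0,0,0,0,0]
    - [0,0,0,0,0,0]
    - [0,0,0,0,0,0]
    - [0,0,0,0,0,0]
  gripper: 1

```text
time: 6.75
eef_pos: [555.4, 192.3, -31.6]
ee_rot: [1.514, 0.991, -1.493]
wrist_force: [-0.4, 0.9, 0.4]
gripper_width: 21.9
```

Run:
```python
from h import *
st()
im,d=snapshot("wrist"); cv2.imwrite("pics/w7.png",np.clip(im*1.6,0,255))
```

```text
t6.75 p [555.4 192.3 -31.6] jawyaw -1.979 x [ 0.008  0.009 -1.   ] F [-0.4  0.9  0.4] M [-0.03  0.22 -0.06] w21.9 q6 2.22[ WARN:0@1.058] global loadsave.cpp:1063 imwrite_ Unsupported depth image for selected encoder is fallbacked to CV_8U.
```

View pics/w7.png

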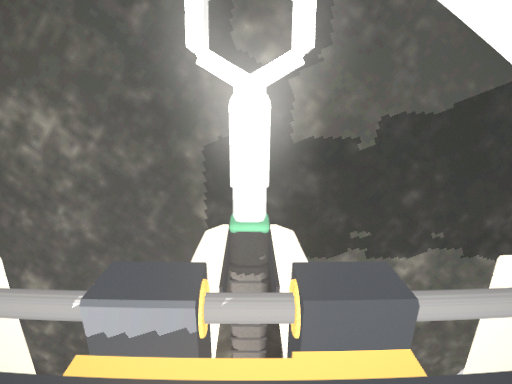

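The width reads 21.9 mm, so the handle is gripped. I'll lift and look.

Emit:
apply_moves:
  steps:
    - [0,0,1.5,0,0,0]
    - [0,0,3,0,0,0]
    - [0,0,3,0,0,0]
    - [0,0,3,0,0,0]
    - [0,0,3,0,0,0]

```text
time: 7.3
eef_pos: [550.5, 191.0, 106.0]
ee_rot: [1.506, 0.994, -1.503]
wrist_force: [-0.3, -0.1, -4.3]
gripper_width: 21.7
```

Emit:
apply_moves:
  steps:
    - [0,0,1,0,0,0.1]
    - [0,-2,0,0,0,0.13]
    - [0,-2,0,0,0,0.13]
    - [0,-2,0,0,0,0.13]
    - [0,-2,0,0,0,0.13]

```text
time: 7.8
eef_pos: [551.3, 111.1, 126.0]
ee_rot: [1.041, 1.317, -1.026]
wrist_force: [-0.5, 0.4, -2.5]
gripper_width: 21.8
```

Run:
```python
from h import *
st()
for n in ("wrist","scene","side"):
    im,d=snapshot(n); cv2.imwrite(f"pics/{n}8.png",im)
```

```text
t7.80 p [551.3 111.1 126. ] jawyaw -1.334 x [ 0.002  0.009 -1.   ] F [-0.5  0.4 -2.5] M [-0.02  0.16  0.04] w21.8 q6 1.44
```

View pics/wrist8.png

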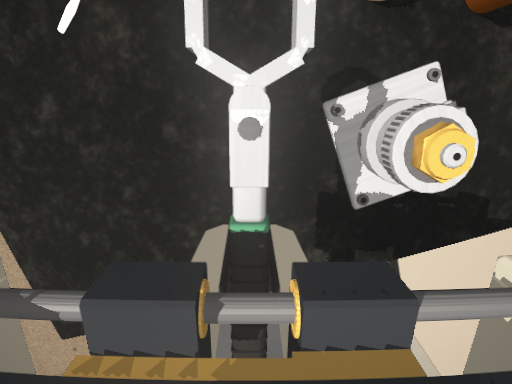

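View pics/scene8.png

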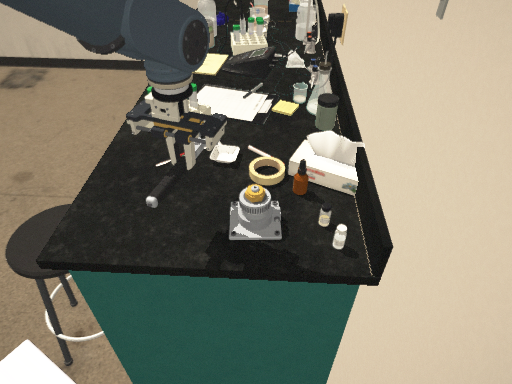

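View pics/side8.png

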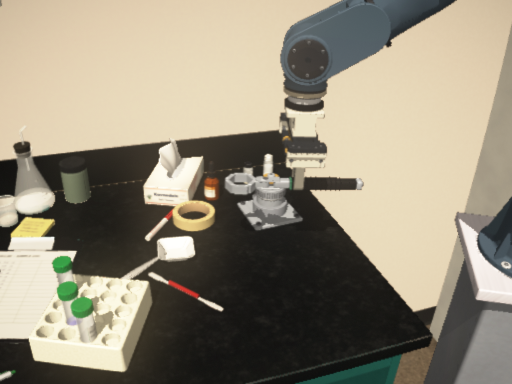

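The ring is ahead at the top of the wrist view, with the hinge pin at (249,128) and the nut at (450,152). Now I'll measure both.

Run:
```python
from h import *
import pickle
s,R=st();c=calibration("wrist");im,d=snapshot("wrist");cv2.imwrite("pics/w9.png",im);np.save("pics/w9.npy",d);pickle.dump((c,s),open("pics/w9.pkl","wb"))
cv2.imwrite("pics/nz9.png",cv2.resize(im[95:215,350:500],None,fx=5,fy=5,interpolation=cv2.INTER_CUBIC))
cv2.imwrite("pics/rz9.png",cv2.resize(im[0:240,170:330],None,fx=2.5,fy=2.5,interpolation=cv2.INTER_CUBIC))
for u,v in [(249,110),(249,160),(200,40),(304,40),(220,65),(280,65)]: print(u,v,atdepth(c,u,v,d[v,u]).round(1))
print(atdepth(c,455,145,d[145,455]),atdepth(c,435,150,d[150,435]),atdepth(c,425,180,d[180,425]))
```

```text
t7.95 p [551.5 111.  125.9] jawyaw -1.342 x [ 0.002  0.009 -1.   ] F [-0.3  0.7 -3. ] M [ 0.01  0.16 -0.04] w22.0 q6 1.45
249 110 [623.5 127.1 181.5]
249 160 [599.7 121.6 179.4]
200 40 [649.2 156.4 177.7]
304 40 [660.2 109.5 176.7]
220 65 [640.6 145.3 176.2]
280 65 [646.9 117.6 177.2]
[632.88354873 -25.09781447 112.11919666] [625.74012672 -15.03204869 106.80399213] [599.69917492 -29.94910582  85.63294273]
```

View pics/nz9.png

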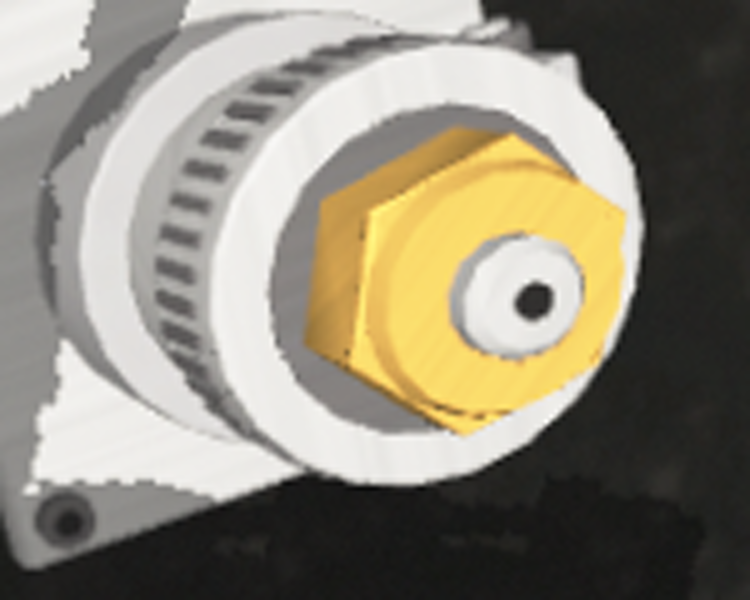

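View pics/rz9.png

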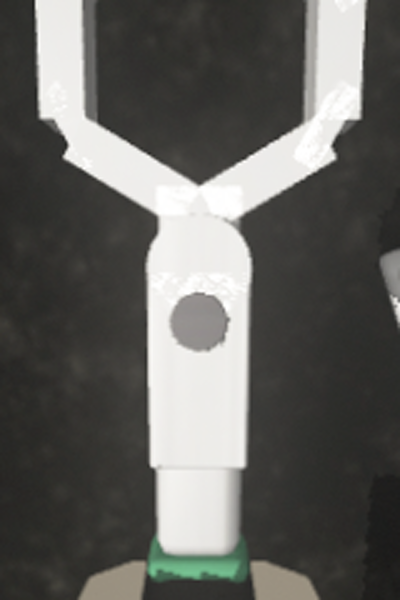

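Run:
```python
from h import *
import pickle
c,s=pickle.load(open("pics/w9.pkl","rb"));R=Ro.from_rotvec(s["ee_rot"]).as_matrix()
P=np.array([onplane(c,350+u/5-.4,95+v/5-.4,100)[:2] for u,v in [(370,210),(513,135),(627,210),(605,355),(465,435),(350,357)]])
print(P.round(1)); m=P.mean(0);print("ctr",m,"r",np.linalg.norm(P-m,axis=1).round(1),"ang",np.mod(np.arctan2(P[:,1]-m[1],P[:,0]-m[0]),np.pi/3).round(3))
# stud
print("stud",onplane(c,350+533/5-.4,95+300/5-.4,114),onplane(c,350+533/5-.4,95+300/5-.4,110))
uz=157.6
h=onplane(c,249.4,128.6,uz+22.5);b=onplane(c,170+197/2.5-.2,565/2.5-.2,uz+22); e=onplane(c,170+200/2.5,187/2.5,uz+18)
print("hinge",h,"band",b,"innercorner",e)
d=(b-h)[:2];phi=np.arctan2(d[1],d[0]);print("phi",phi,"jaw+..",np.arctan2(R[1,2],R[0,2])-np.pi/2+2*np.pi, np.linalg.norm(d))
# ring side walls inner edges at row v=20px top(18)
for phi in (phi,np.arctan2(R[1,2],R[0,2])-np.pi/2):
  rc=h[:2]-50*np.array([np.cos(phi),np.sin(phi)]);print("ring",rc,np.mod(phi,2*np.pi))
for u in (36,84,304,360):
  print(u,onplane(c,170+u/2.5,60/2.5,uz+18).round(1))
# ring in tool horizontal frame
print("tcp->ring",np.linalg.norm(rc-s["eef_pos"][:2]))
```

```text
[[633.2  -6.6]
 [649.2 -24.3]
 [643.1 -46.8]
 [621.1 -52.9]
 [603.5 -35.4]
 [610.9 -12.1]]
ctr [626.83758253 -29.68070024] r [23.9 23.  23.6 23.9 24.  23.7] ang [0.256 0.238 0.238 0.281 0.242 0.212]
stud [626.50116926 -27.54504557 114.        ] [626.4753602  -30.40800576 110.        ]
hinge [614.93137843 124.96458925 180.1       ] band [564.91649598 113.7776974  179.6       ] innercorner [639.51574236 130.416204   175.6       ]
phi -2.9215432830170593 jaw+.. 3.370202515672138 51.25070746925536
ring [663.72571213 135.87847942] 3.361642024162527
ring [663.63049715 136.29577791] 3.370202515672138
36 [654.8 165.3 175.6]
84 [656.7 156.5 175.6]
304 [665.8 116.8 175.6]
360 [668.3 106.7 175.6]
tcp->ring 114.90858259799208
```

Emit:
apply_moves:
  steps:
    - [-0.7,-3.3,0,0,0,0.02]
    - [-0.7,-3.4,0,0,0,0]
    - [-0.7,-3.4,0,0,0,0]
    - [-0.8,-3.4,0,0,0,0]
    - [-0.7,-3.2,0,0,0,0]

```text
time: 8.5
eef_pos: [514.6, -53.0, 127.0]
ee_rot: [1.037, 1.32, -1.019]
wrist_force: [0.3, -0.1, -3.8]
gripper_width: 21.6
```

Emit:
apply_moves:
  steps:
    - [0,0,0,0,0,0]
    - [0,0,0,0,0,0]

```text
time: 8.7
eef_pos: [514.1, -54.7, 127.4]
ee_rot: [1.042, 1.317, -1.025]
wrist_force: [0.6, 1.3, -3.3]
gripper_width: 21.5
```

Run:
```python
from h import *
import pickle
s,R=st();c=calibration("wrist");im,d=snapshot("wrist");cv2.imwrite("pics/w10.png",im);pickle.dump((c,s),open("pics/w10.pkl","wb"))
```

```text
t8.70 p [514.1 -54.7 127.4] jawyaw -1.334 x [ 0.003  0.011 -1.   ] F [ 0.6  1.3 -3.3] M [-0.    0.09  0.  ] w21.5 q6 1.12
```

View pics/w10.png

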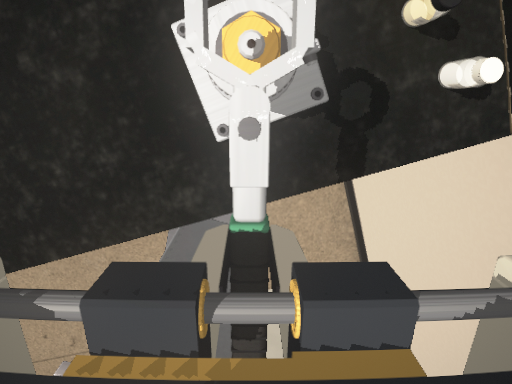

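Run:
```python
from h import *
import pickle
c,s=pickle.load(open("pics/w10.pkl","rb"));im=cv2.imread("pics/w10.png")
cv2.imwrite("pics/z10.png",cv2.resize(im[0:110,180:325],None,fx=5,fy=5,interpolation=cv2.INTER_CUBIC))
```

```text
(no output)
```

View pics/z10.png

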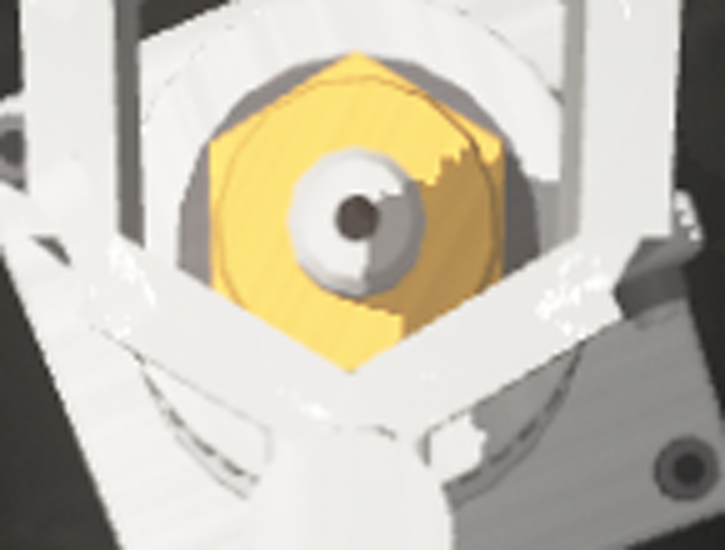

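Run:
```python
from h import *
import pickle
c,s=pickle.load(open("pics/w10.pkl","rb"));R=Ro.from_rotvec(s["ee_rot"]).as_matrix()
f=lambda u,v,z:onplane(c,180+u/5-.4,v/5-.4,z)
a,b,t=f(212,200,100),f(503,200,100),f(357,52,100)
ul,ur,ll=f(212,143,100),f(503,152,100),f(210,262,100)
print("width",np.linalg.norm(a-b),"mid",(a+b)/2,"top",t,"stud",f(357,217,110),f(357,217,112))
phi=np.arctan2(R[1,2],R[0,2])-np.pi/2+2*np.pi
ax=-np.array([np.cos(phi),np.sin(phi)])
print("phi",phi,"flat ang",[np.mod(np.arctan2(*(p-q)[:2][::-1]),np.pi/3).round(3) for p,q in((ul,ll),)],"top corner ang via stud",)
print("centre from top corner",t[:2]-23.67*ax, "UL+LL/2", ((ul+ll)/2)[:2])
uz=127.4+31.6
h=onplane(c,249.4,128.3,uz+22.5);rc=h[:2]+50*ax
e=f(350,372,uz+18);print("hinge",h,"ring",rc,"inner corner->ctr",e[:2]+24.8*ax)
w=[f(115,200,uz+18),f(585,200,uz+18)];print("ring inner walls",np.linalg.norm(w[0]-w[1]),(w[0]+w[1])/2)
perp=np.array([-ax[1],ax[0]])
for n,p in dict(ring=rc,ringwall=((w[0]+w[1])/2)[:2],ringcorner=e[:2],nutflats=((a+b)/2)[:2],nuttop=t[:2],stud=f(357,217,111)[:2]).items(): print(n,"perp %.1f along %.1f"%((p-s["eef_pos"][:2])@perp,(p-s["eef_pos"][:2])@ax))
```

```text
width 40.90639576300268 mid [630.94248359 -27.90285825 100.        ] top [649.48667954 -23.35193621 100.        ] stud [627.03332214 -28.82643456 110.        ] [626.70000357 -28.91375247 112.        ]
phi 3.3784686843390856 flat ang [np.float64(0.199)] top corner ang via stud
centre from top corner [626.47764513 -28.90650508] UL+LL/2 [625.77471362  -7.9535009 ]
hinge [577.43368033 -40.28680494 181.5       ] ring [626.03747081 -28.55345286] inner corner->ctr [626.2970389 -28.5561586]
ring inner walls 44.129889697527524 [617.25327101 -30.71008387 177.        ]
ring perp -0.9 along 115.0
ringwall perp -0.9 along 105.9
ringcorner perp -1.0 along 90.4
nutflats perp -1.4 along 119.9
nuttop perp -1.3 along 139.0
stud perp -1.4 along 115.7
```

Emit:
apply_moves:
  steps:
    - [0.06,-0.03,-1,0,0,0.005]
    - [0,0,-1.5,0,0,0]
    - [0,0,-1.5,0,0,0]
    - [0,0,-0.5,0,0,0]
    - [0,0,0,0,0,0]

```text
time: 9.25
eef_pos: [515.6, -49.9, 79.2]
ee_rot: [1.035, 1.321, -1.017]
wrist_force: [-0.9, 0.0, -3.9]
gripper_width: 21.8
```

Run:
```python
from h import *
import pickle
s,R=st();c=calibration("wrist");im,d=snapshot("wrist");cv2.imwrite("pics/w11.png",im);pickle.dump((c,s),open("pics/w11.pkl","wb"))
cv2.imwrite("pics/z11.png",cv2.resize(im[0:110,180:325],None,fx=5,fy=5,interpolation=cv2.INTER_CUBIC))
```

```text
t9.25 p [515.6 -49.9  79.2] jawyaw -1.324 x [ 0.003  0.011 -1.   ] F [-0.9  0.  -3.9] M [-0.04  0.12 -0.04] w21.8 q6 1.12
```

View pics/z11.png

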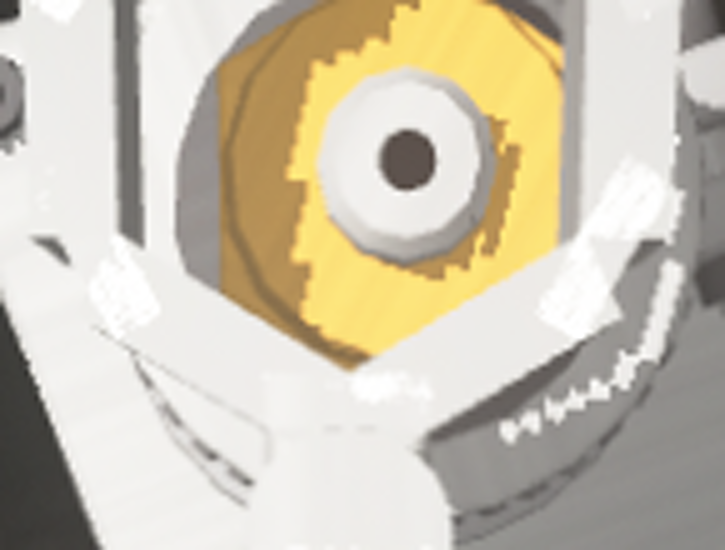

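Emit:
apply_moves:
  steps:
    - [-0.06,-0.6,0,0,0,0]
    - [0,0,0,0,0,0]
    - [0,0,0,0,0,0]

```text
time: 9.6
eef_pos: [515.9, -56.3, 80.8]
ee_rot: [1.035, 1.319, -1.016]
wrist_force: [-0.5, 0.5, -3.5]
gripper_width: 21.7
```

```bash
cat > meas.py <<'E'
from h import *
def fit():
    s,R=st(); phi=np.arctan2(R[1,2],R[0,2])-np.pi/2+2*np.pi
    ax=-np.array([np.cos(phi),np.sin(phi)]);perp=np.array([-ax[1],ax[0]])
    rc=s["eef_pos"][:2]+115.1*ax-0.95*perp
    print("phi %.3f ring"%phi,rc.round(1),"underside %.1f"%(s["eef_pos"][2]+31.6),"need",(np.array([626.7,-29.0])-rc).round(1)); return s,R,phi,ax,perp
if __name__=="__main__": fit()
E
python3 - <<'E'
from meas import *
fit()
im,d=snapshot("wrist");cv2.imwrite("pics/w12.png",im)
cv2.imwrite("pics/z12.png",cv2.resize(im[0:110,180:325],None,fx=5,fy=5,interpolation=cv2.INTER_CUBIC))
E
```

```text
t9.60 p [515.9 -56.3  80.8] jawyaw -1.323 x [ 0.005  0.011 -1.   ] F [-0.5  0.5 -3.5] M [-0.03  0.1   0.01] w21.7 q6 1.11
phi 3.389 ring [627.8 -29. ] underside 112.4 need [-1.1 -0. ]
```

View pics/z12.png

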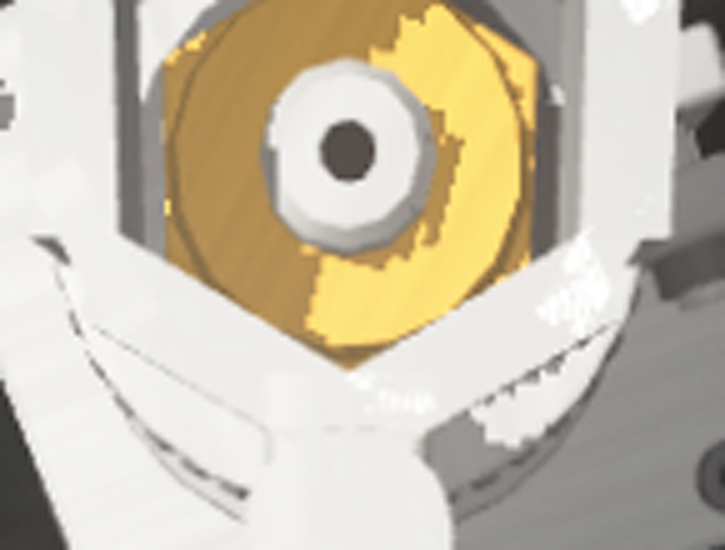

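Run:
```python
from meas import *
s,R,phi,ax,perp=fit();c=calibration("wrist")
f=lambda u,v,z:onplane(c,180+u/5-.4,v/5-.4,z)
for n,p in dict(stud111=f(348,150,111),flat=(f(164,140,100)+f(537,140,100))/2,nutright=f(537,60,100),nutleft=f(164,70,100)).items():
  p=p[:2];print(n,p.round(1),"perp %.1f along %.1f"%((p-s["eef_pos"][:2])@perp,(p-s["eef_pos"][:2])@ax))
e=f(350,370,130.4)[:2]-s["eef_pos"][:2];print("ring corner along",e@ax, "->ctr",e@ax+24.83,"perp",e@perp)
```

```text
t9.65 p [516.  -56.3  80.8] jawyaw -1.323 x [ 0.005  0.011 -1.   ] F [-0.4 -0.3 -3.6] M [0.06 0.17 0.02] w21.8 q6 1.11
phi 3.389 ring [627.8 -29. ] underside 112.4 need [-1.1  0. ]
stud111 [626.9 -28.8] perp -0.5 along 114.2
flat [630.3 -28.2] perp -0.7 along 117.7
nutright [643.2 -46.1] perp -21.3 along 125.9
nutleft [632.3  -6.4] perp 19.9 along 125.0
ring corner along 90.4965831847367 ->ctr 115.3265831847367 perp -0.8819041473061077
```

Emit:
apply_moves:
  steps:
    - [-0.12,0,-0.4,0,0,0]
    - [0,0,-0.4,0,0,0]
    - [0,0,0,0,0,0]

```text
time: 9.95
eef_pos: [514.8, -56.4, 72.6]
ee_rot: [1.036, 1.318, -1.015]
wrist_force: [-0.0, -0.2, -4.3]
gripper_width: 22.1
```

```bash
python3 meas.py
```

```text
t9.95 p [514.8 -56.4  72.6] jawyaw -1.324 x [ 0.006  0.011 -1.   ] F [-0.  -0.2 -4.3] M [-0.04  0.14  0.01] w22.1 q6 1.11
phi 3.389 ring [626.7 -29.2] underside 104.2 need [0.  0.2]
```

Emit:
apply_moves:
  steps:
    - [0,0.02,-0.3,0,0,0]
    - [0,0,-0.2,0,0,0]
    - [0,0,0,0,0,0]

```text
time: 10.25
eef_pos: [514.7, -56.1, 66.9]
ee_rot: [1.036, 1.318, -1.016]
wrist_force: [-0.2, 0.3, -3.6]
gripper_width: 21.6
```

```bash
python3 meas.py
```

```text
t10.25 p [514.7 -56.1  66.9] jawyaw -1.324 x [ 0.005  0.011 -1.   ] F [-0.2  0.3 -3.6] M [-0.01  0.11 -0.08] w21.6 q6 1.11
phi 3.389 ring [626.5 -28.9] underside 98.5 need [ 0.2 -0.1]
```

Emit:
apply_moves:
  steps:
    - [0,0,-0.3,0,0,0]
    - [0,0,-0.2,0,0,0]
    - [0,0,0,0,0,0]

```text
time: 10.55
eef_pos: [514.8, -56.1, 61.4]
ee_rot: [1.035, 1.318, -1.016]
wrist_force: [0.1, 0.3, -3.3]
gripper_width: 21.7
```

```bash
python3 meas.py
```

```text
t10.55 p [514.8 -56.1  61.4] jawyaw -1.324 x [ 0.005  0.011 -1.   ] F [ 0.1  0.3 -3.3] M [-0.05  0.11  0.01] w21.7 q6 1.11
phi 3.389 ring [626.6 -28.9] underside 93.0 need [ 0.1 -0.1]
```

Emit:
apply_moves:
  steps:
    - [0,0,-0.3,0,0,0]
    - [0,0,-0.3,0,0,0]
    - [0,0,-0.1,0,0,0]
    - [0,0,0,0,0,0]
    - [0,0,0,0,0,0]

```text
time: 11.05
eef_pos: [514.8, -56.1, 53.8]
ee_rot: [1.036, 1.319, -1.016]
wrist_force: [0.0, -0.1, -3.8]
gripper_width: 21.6
```

Run:
```python
from meas import *
fit()
im,d=snapshot("wrist");cv2.imwrite("pics/w13.png",im)
im,d=snapshot("side");cv2.imwrite("pics/s13.png",cv2.resize(im[150:260,200:380],None,fx=4,fy=4,interpolation=cv2.INTER_CUBIC))
```

```text
t11.05 p [514.8 -56.1  53.8] jawyaw -1.324 x [ 0.005  0.011 -1.   ] F [ 0.  -0.1 -3.8] M [-0.02  0.11  0.03] w21.6 q6 1.11
phi 3.389 ring [626.6 -28.9] underside 85.4 need [ 0.1 -0.1]
```

View pics/w13.png

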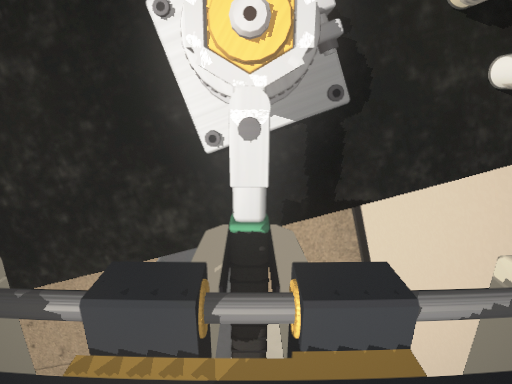

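View pics/s13.png

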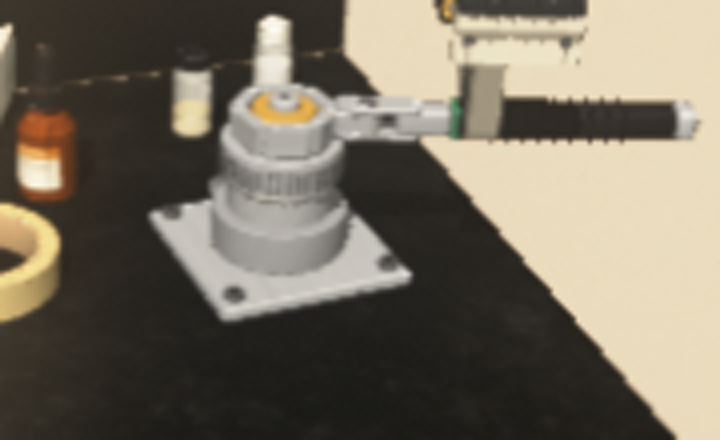

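The ring is seated around the nut, with its underside at about 85.4 mm. I'll start turning in small arcs.

```bash
cat > arc.py <<'E'
from meas import *
import sys
C=np.array([626.6,-29.0])
def nxt(d,n,adj=True):
    s,R,phi,ax,perp=fit()
    p=s["eef_pos"][:2]; psi=phi-np.pi
    F=s["wrist_force"];  print("F perp %.1f along %.1f Fz %.1f Mz %.2f"%(F[:2]@perp,F[:2]@ax,F[2],s["ft_torque"][2]))
    for i in range(n):
        q=psi+d*(i+1);a=np.array([np.cos(q),np.sin(q)]);pe=np.array([-a[1],a[0]])
        t=C-115.1*a+.95*pe; print(((t-p)/10).round(3),d); p=t
nxt(float(sys.argv[1]),int(sys.argv[2]))
E
python3 arc.py -0.04 3
```

```text
t11.15 p [514.8 -56.1  53.8] jawyaw -1.324 x [ 0.006  0.011 -1.   ] F [ 0.8 -0.1 -3.4] M [-0.08  0.12 -0.02] w21.6 q6 1.11
phi 3.389 ring [626.6 -28.9] underside 85.4 need [ 0.1 -0.1]
F perp -0.3 along 0.8 Fz -3.4 Mz -0.02
[-0.104  0.436] -0.04
[-0.082  0.453] -0.04
[-0.064  0.456] -0.04
```

Emit:
apply_moves:
  steps:
    - [-0.1,0.44,0,0,0,-0.04]
    - [-0.08,0.45,0,0,0,-0.04]
    - [0,0,0,0,0,0]

```text
time: 11.45
eef_pos: [513.1, -47.1, 54.1]
ee_rot: [1.098, 1.284, -1.077]
wrist_force: [0.0, 0.4, -4.2]
gripper_width: 22.0
```

```bash
python3 arc.py -0.04 3
```

```text
t11.45 p [513.1 -47.1  54.1] jawyaw -1.406 x [ 0.007  0.01  -1.   ] F [ 0.   0.4 -4.2] M [0.03 0.17 0.01] w22.0 q6 1.21
phi 3.306 ring [626.8 -29.1] underside 85.7 need [-0.1  0.1]
F perp 0.4 along 0.1 Fz -4.2 Mz 0.01
[-0.078  0.471] -0.04
[-0.044  0.458] -0.04
[-0.026  0.46 ] -0.04
```

Emit:
apply_moves:
  steps:
    - [-0.07,0.46,-0.03,0,0,-0.04]
    - [0,0,0,0,0,0]

```text
time: 11.65
eef_pos: [512.4, -42.8, 53.9]
ee_rot: [1.126, 1.267, -1.106]
wrist_force: [-0.6, -0.9, -2.6]
gripper_width: 21.6
```

```bash
python3 arc.py -0.04 3
```

```text
t11.65 p [512.4 -42.8  53.9] jawyaw -1.444 x [ 0.007  0.01  -1.   ] F [-0.6 -0.9 -2.6] M [-0.17  0.22  0.13] w21.6 q6 1.25
phi 3.268 ring [626.7 -29.2] underside 85.5 need [0.  0.2]
F perp -0.8 along -0.7 Fz -2.6 Mz 0.13
[-0.052  0.475] -0.04
[-0.027  0.46 ] -0.04
[-0.008  0.46 ] -0.04
```

Emit:
apply_moves:
  steps:
    - [-0.04,0.46,0,0,0,-0.04]
    - [0,0,0,0,0,0]

```text
time: 11.85
eef_pos: [511.9, -38.8, 54.0]
ee_rot: [1.152, 1.251, -1.133]
wrist_force: [-0.6, -0.3, -3.5]
gripper_width: 21.6
```

```bash
python3 arc.py -0.04 3
```

```text
t11.85 p [511.9 -38.8  54. ] jawyaw -1.481 x [ 0.007  0.009 -1.   ] F [-0.6 -0.3 -3.5] M [0.04 0.2  0.2 ] w21.6 q6 1.30
phi 3.232 ring [626.7 -29.4] underside 85.6 need [0.  0.4]
F perp -0.2 along -0.6 Fz -3.5 Mz 0.20
[-0.035  0.501] -0.04
[-0.01  0.46] -0.04
[0.008 0.46 ] -0.04
```

Emit:
apply_moves:
  steps:
    - [-0.02,0.5,0,0,0,-0.035]
    - [0,0.46,0,0,0,-0.035]
    - [0,0,0,0,0,0]

```text
time: 12.15
eef_pos: [511.5, -30.6, 54.0]
ee_rot: [1.199, 1.221, -1.182]
wrist_force: [-0.3, -2.2, -4.0]
gripper_width: 21.9
```

```bash
python3 arc.py -0.04 3
```

```text
t12.15 p [511.5 -30.6  54. ] jawyaw -1.546 x [ 0.007  0.007 -1.   ] F [-0.3 -2.2 -4. ] M [-0.24  0.27  0.01] w21.9 q6 1.38
phi 3.167 ring [626.5 -28.7] underside 85.6 need [ 0.2 -0.3]
F perp -2.2 along -0.3 Fz -4.0 Mz 0.01
[0.007 0.427] -0.04
[0.02 0.46] -0.04
[0.038 0.459] -0.04
```

Emit:
apply_moves:
  steps:
    - [0.01,0.46,0,0,0,-0.04]
    - [0.02,0.46,0,0,0,-0.04]
    - [0,0,0,0,0,0]

```text
time: 12.45
eef_pos: [511.6, -22.5, 54.0]
ee_rot: [1.253, 1.185, -1.238]
wrist_force: [-1.5, -0.4, -3.6]
gripper_width: 22.0
```

```bash
python3 arc.py -0.04 3
```

```text
t12.45 p [511.6 -22.5  54. ] jawyaw -1.620 x [ 0.007  0.006 -1.   ] F [-1.5 -0.4 -3.6] M [-0.05  0.29  0.17] w22.0 q6 1.47
phi 3.092 ring [626.5 -29.2] underside 85.6 need [0.2 0.2]
F perp -0.4 along -1.5 Fz -3.6 Mz 0.17
[0.05  0.478] -0.04
[0.054 0.457] -0.04
[0.072 0.455] -0.04
```

Emit:
apply_moves:
  steps:
    - [0.05,0.47,0,0,0,-0.035]
    - [0.05,0.46,0,0,0,-0.035]
    - [0,0,0,0,0,0]

```text
time: 12.75
eef_pos: [512.2, -14.6, 53.9]
ee_rot: [1.299, 1.153, -1.286]
wrist_force: [-0.9, -1.0, -3.0]
gripper_width: 21.7
```

```bash
cat >> meas.py <<'E'
def bend(name):
    """angle of ring arm vs handle in wrist view: hinge pin -> hole inner corner; also averaged F"""
    c=calibration("wrist"); s=sense(); im,d=snapshot("wrist"); cv2.imwrite(f"pics/{name}.png",cv2.resize(im[0:240,160:340],None,fx=2.5,fy=2.5,interpolation=cv2.INTER_CUBIC))
    hsv=cv2.cvtColor(im,cv2.COLOR_BGR2HSV)
    return im,hsv,c,s
E
python3 arc.py -0.04 3; python3 -c "
from meas import *
bend('b1')"
```

```text
t12.75 p [512.2 -14.6  53.9] jawyaw -1.684 x [ 0.006  0.005 -1.   ] F [-0.9 -1.  -3. ] M [-0.26  0.32 -0.06] w21.7 q6 1.56
phi 3.028 ring [626.5 -28.5] underside 85.5 need [ 0.2 -0.5]
F perp -1.1 along -0.8 Fz -3.0 Mz -0.06
[0.079 0.409] -0.04
[0.083 0.453] -0.04
[0.101 0.449] -0.04
```

View pics/b1.png

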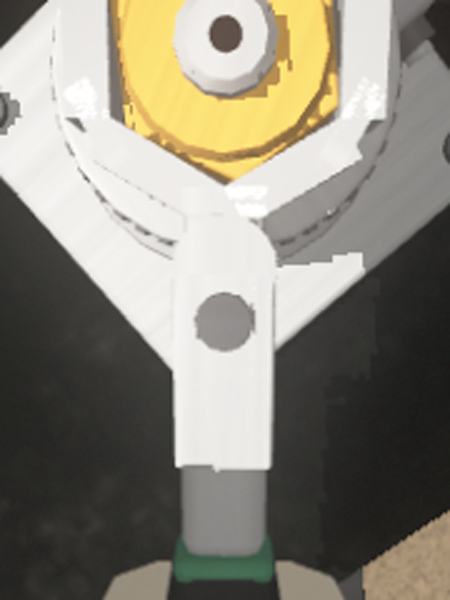

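Run:
```python
from meas import *
w=cv2.imread("pics/w13.png"); cv2.imwrite("pics/b0.png",cv2.resize(w[0:240,160:340],None,fx=2.5,fy=2.5,interpolation=cv2.INTER_CUBIC))
```

```text
(no output)
```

View pics/b0.png

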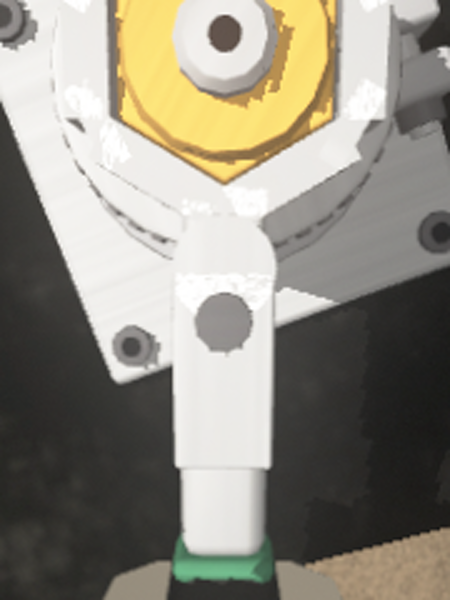

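The wrench is still straight: the ring corners sit at (75,122) and (380,118) in both crops, and only the nut lags by the play.

Emit:
apply_moves:
  steps:
    - [0.08,0.42,0,0,0,-0.04]
    - [0.08,0.45,0,0,0,-0.04]
    - [0,0,0,0,0,0]

```text
time: 13.1
eef_pos: [513.4, -6.8, 53.9]
ee_rot: [1.352, 1.115, -1.34]
wrist_force: [-0.9, -0.3, -2.7]
gripper_width: 21.5
```

```bash
python3 arc.py -0.04 3; python3 -c "
from meas import *
bend('b2')"
```

```text
t13.10 p [513.4  -6.8  53.9] jawyaw -1.758 x [ 0.005  0.005 -1.   ] F [-0.9 -0.3 -2.7] M [0.05 0.29 0.19] w21.5 q6 1.65
phi 2.954 ring [626.3 -29.2] underside 85.5 need [0.4 0.2]
F perp -0.5 along -0.8 Fz -2.7 Mz 0.19
[0.133 0.469] -0.04
[0.116 0.445] -0.04
[0.134 0.44 ] -0.04
```

View pics/b2.png

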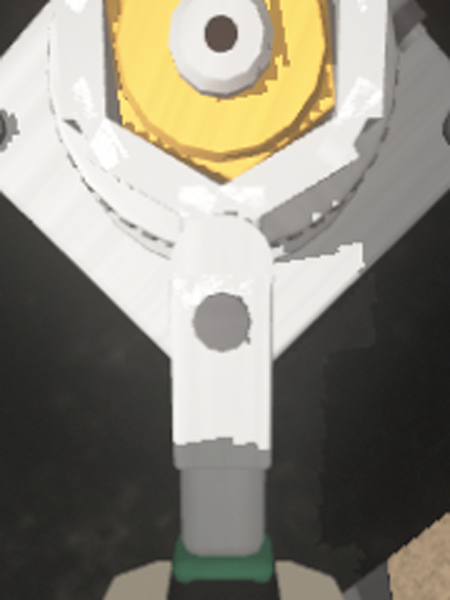

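Emit:
apply_moves:
  steps:
    - [0.12,0.47,0,0,0,-0.035]
    - [0.12,0.45,0,0,0,-0.035]
    - [0,0,0,0,0,0]

```text
time: 13.45
eef_pos: [515.1, 1.2, 53.8]
ee_rot: [1.398, 1.08, -1.388]
wrist_force: [-2.2, -0.8, -3.0]
gripper_width: 21.9
```

```bash
python3 arc.py -0.04 3; python3 -c "
from meas import *
bend('b3')"
```

```text
t13.45 p [515.1   1.2  53.8] jawyaw -1.823 x [ 0.004  0.004 -1.   ] F [-2.2 -0.8 -3. ] M [-0.18  0.31  0.  ] w21.9 q6 1.73
phi 2.889 ring [626.3 -28.4] underside 85.4 need [ 0.4 -0.6]
F perp -1.3 along -1.9 Fz -3.0 Mz 0.00
[0.157 0.386] -0.04
[0.145 0.437] -0.04
[0.162 0.431] -0.04
```

View pics/b3.png

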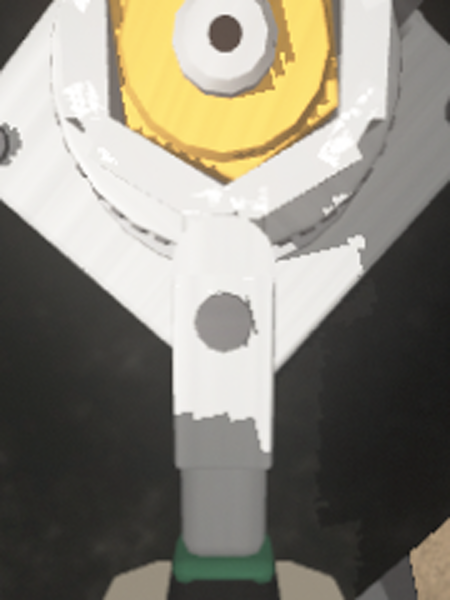

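Emit:
apply_moves:
  steps:
    - [0.16,0.41,0,0,0,-0.038]
    - [0.15,0.44,0,0,0,-0.038]
    - [0,0,0,0,0,0]

```text
time: 13.8
eef_pos: [517.3, 8.8, 53.7]
ee_rot: [1.448, 1.04, -1.44]
wrist_force: [-2.5, 0.4, -2.5]
gripper_width: 21.9
```

```bash
python3 arc.py -0.04 3; python3 -c "
from meas import *
bend('b4')"
```

```text
t13.80 p [517.3   8.8  53.7] jawyaw -1.894 x [ 0.003  0.004 -1.   ] F [-2.5  0.4 -2.5] M [-0.06  0.34  0.1 ] w21.9 q6 1.81
phi 2.818 ring [626.1 -28.7] underside 85.3 need [ 0.6 -0.3]
F perp -0.4 along -2.5 Fz -2.5 Mz 0.10
[0.204 0.4  ] -0.04
[0.176 0.426] -0.04
[0.193 0.418] -0.04
```

View pics/b4.png

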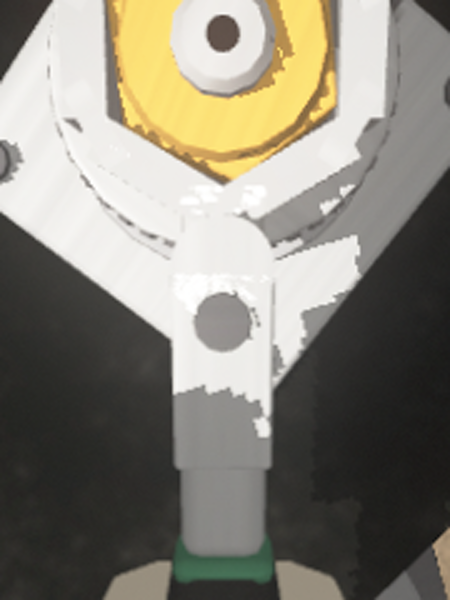

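Still straight and turning. I'll continue.

Emit:
apply_moves:
  steps:
    - [0.21,0.43,0,0,0,-0.036]
    - [0.18,0.43,0,0,0,-0.036]
    - [0,0,0,0,0,0]

```text
time: 14.15
eef_pos: [520.1, 16.4, 53.6]
ee_rot: [1.494, 1.001, -1.489]
wrist_force: [-3.6, -0.2, -1.6]
gripper_width: 22.0
```

```bash
python3 arc.py -0.04 3; python3 -c "
from meas import *
bend('b5')"
```

```text
t14.15 p [520.1  16.4  53.6] jawyaw -1.962 x [ 0.001  0.004 -1.   ] F [-3.6 -0.2 -1.6] M [-0.17  0.36  0.03] w22.0 q6 1.90
phi 2.751 ring [626.1 -28.3] underside 85.2 need [ 0.6 -0.7]
F perp -1.6 along -3.3 Fz -1.6 Mz 0.03
[0.233 0.355] -0.04
[0.204 0.413] -0.04
[0.22  0.404] -0.04
```

View pics/b5.png

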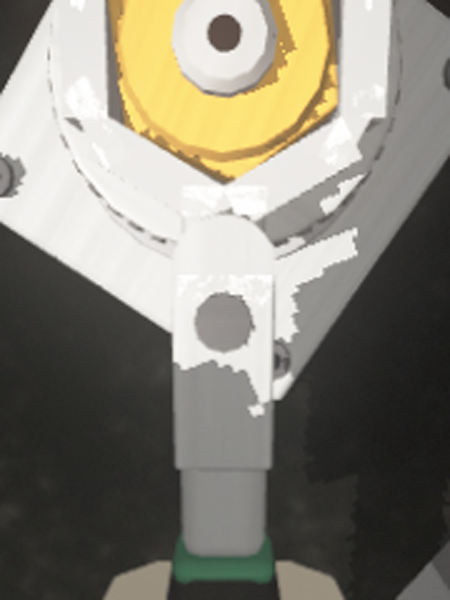

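Emit:
apply_moves:
  steps:
    - [0.12,0.4,0.02,0,0,-0.038]
    - [0.17,0.43,0,0,0,-0.038]
    - [0,0,0,0,0,0]

```text
time: 14.5
eef_pos: [523.4, 23.5, 53.9]
ee_rot: [1.545, 0.956, -1.538]
wrist_force: [-2.6, 0.1, -1.9]
gripper_width: 21.7
```

```bash
python3 arc.py -0.04 3; python3 -c "
from meas import *
bend('b6')"
```

```text
t14.50 p [523.4  23.5  53.9] jawyaw -2.033 x [ 0.003  0.003 -1.   ] F [-2.6  0.1 -1.9] M [0.08 0.45 0.07] w21.7 q6 1.98
phi 2.680 ring [626.  -28.7] underside 85.5 need [ 0.7 -0.3]
F perp -1.1 along -2.4 Fz -1.9 Mz 0.07
[0.273 0.372] -0.04
[0.233 0.397] -0.04
[0.249 0.388] -0.04
```

View pics/b6.png

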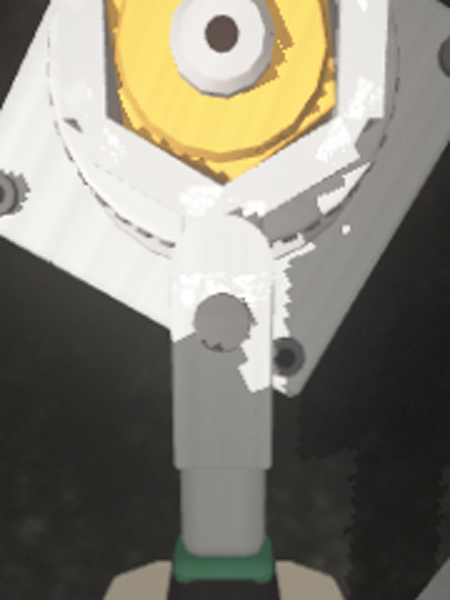

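Emit:
apply_moves:
  steps:
    - [0.17,0.38,0,0,0,-0.036]
    - [0.2,0.4,0,0,0,-0.036]
    - [0,0,0,0,0,0]

```text
time: 14.85
eef_pos: [527.1, 30.3, 53.8]
ee_rot: [1.591, 0.912, -1.583]
wrist_force: [-1.9, 0.4, -2.7]
gripper_width: 21.7
```

```bash
sed -i 's/C=np.array(\[626.6,-29.0\])/C=np.array([626.1,-28.8])/' arc.py; python3 arc.py -0.04 3; python3 -c "
from meas import *
bend('b7')"
```

```text
t14.85 p [527.1  30.3  53.8] jawyaw -2.100 x [ 0.003  0.003 -1.   ] F [-1.9  0.4 -2.7] M [0.1  0.27 0.18] w21.7 q6 2.06
phi 2.613 ring [626.  -28.5] underside 85.4 need [ 0.7 -0.5]
F perp -0.6 along -1.9 Fz -2.7 Mz 0.18
[0.255 0.366] -0.04
[0.259 0.381] -0.04
[0.274 0.37 ] -0.04
```

View pics/b7.png

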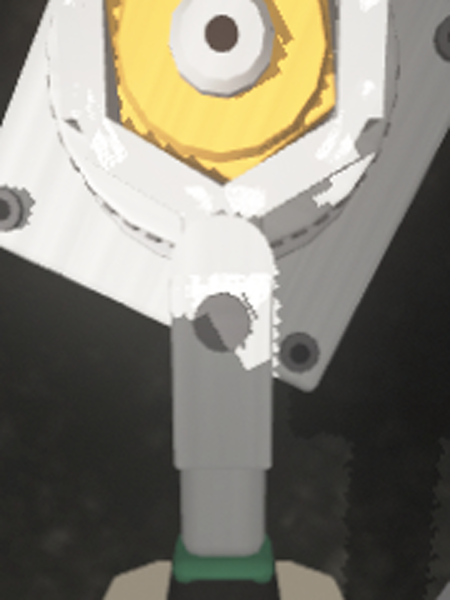

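Emit:
apply_moves:
  steps:
    - [0.24,0.38,0,0,0,-0.034]
    - [0.25,0.38,0,0,0,-0.034]
    - [0,0,0,0,0,0]

```text
time: 15.2
eef_pos: [530.9, 36.6, 53.5]
ee_rot: [1.633, 0.87, -1.628]
wrist_force: [-2.4, -0.9, -2.1]
gripper_width: 21.6
```

```bash
python3 arc.py -0.04 3; python3 -c "
from meas import *
bend('b8')"
```

```text
t15.20 p [530.9  36.6  53.5] jawyaw -2.163 x [ 0.001  0.002 -1.   ] F [-2.4 -0.9 -2.1] M [-0.39  0.38  0.15] w21.6 q6 2.14
phi 2.550 ring [625.9 -28.4] underside 85.1 need [ 0.8 -0.6]
F perp -2.1 along -1.4 Fz -2.1 Mz 0.15
[0.291 0.334] -0.04
[0.282 0.364] -0.04
[0.297 0.352] -0.04
```

View pics/b8.png

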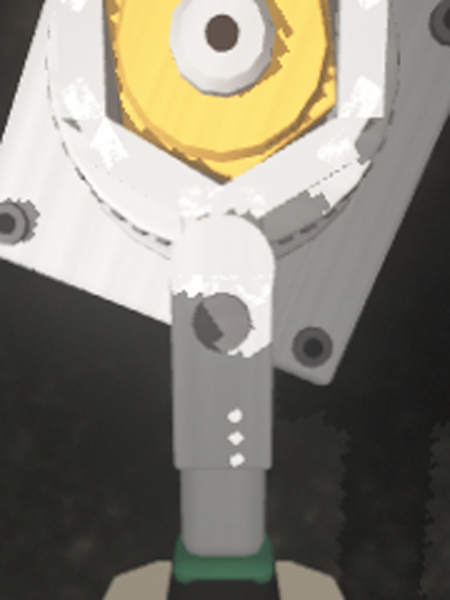

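Emit:
apply_moves:
  steps:
    - [0.28,0.36,0.02,0,0,-0.034]
    - [0.27,0.36,0,0,0,-0.034]
    - [0,0,0,0,0,0]

```text
time: 15.55
eef_pos: [533.9, 41.1, 53.2]
ee_rot: [1.67, 0.826, -1.676]
wrist_force: [-3.4, -5.4, -1.3]
gripper_width: 21.6
```

```bash
python3 arc.py -0.04 3; python3 -c "
from meas import *
bend('b9')"
```

```text
t15.55 p [533.9  41.1  53.2] jawyaw -2.226 x [-0.003 -0.001 -1.   ] F [-3.4 -5.4 -1.3] M [-1.04  0.67  0.32] w21.6 q6 2.22
phi 2.487 ring [624.6 -29.7] underside 84.8 need [2.1 0.7]
F perp -6.3 along 0.6 Fz -1.3 Mz 0.32
[0.439 0.451] -0.04
[0.305 0.345] -0.04
[0.318 0.333] -0.04
```

View pics/b9.png

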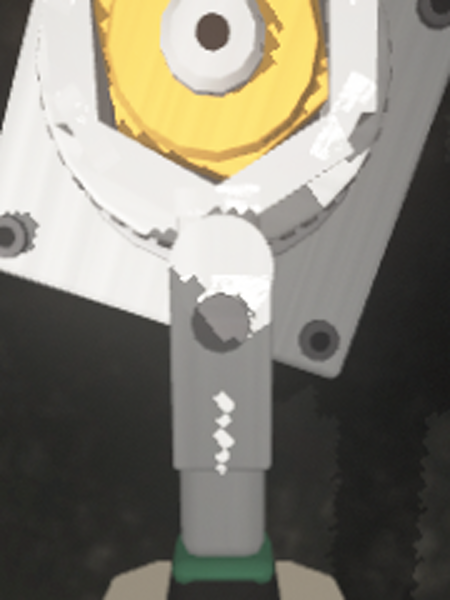

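The nut is tight and the handle has just begun to give: force ≈6.3 N plus 0.32 N m, with the ring displaced about 9 px to the left. A small further step comes next.

Emit:
apply_moves:
  steps:
    - [0.23,0.3,0,0,0,-0.04]
    - [0,0,0,0,0,0]

```text
time: 15.8
eef_pos: [535.0, 42.5, 53.1]
ee_rot: [1.692, 0.8, -1.702]
wrist_force: [-4.2, -2.7, 0.1]
gripper_width: 21.6
```

```bash
python3 arc.py -0.04 1; python3 -c "
from meas import *
bend('b10')"
```

```text
t15.80 p [535.   42.5  53.1] jawyaw -2.261 x [-0.005 -0.002 -1.   ] F [-4.2 -2.7  0.1] M [-0.44  0.58  0.46] w21.6 q6 2.26
phi 2.451 ring [623.1 -31.5] underside 84.7 need [3.6 2.5]
F perp -4.7 along -1.5 Fz 0.1 Mz 0.46
[0.602 0.617] -0.04
```

View pics/b10.png

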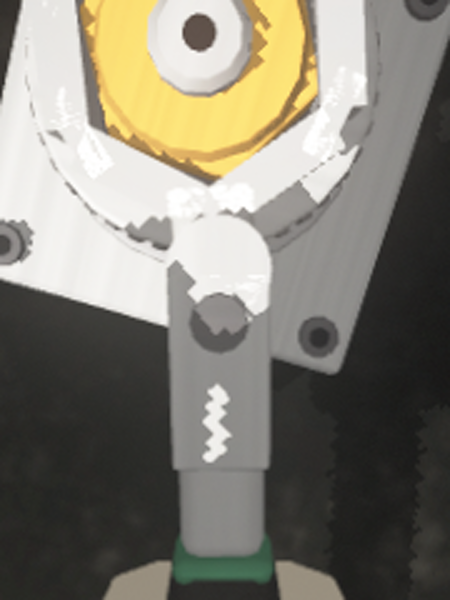

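Image lines give a bend of about 0.055 rad. I want about 0.085, so one more small step.

Emit:
apply_moves:
  steps:
    - [0.24,0.31,0.03,0,0,-0.025]
    - [0,0,0,0,0,0]

```text
time: 16.05
eef_pos: [535.9, 43.8, 53.2]
ee_rot: [1.702, 0.785, -1.719]
wrist_force: [-3.8, -4.0, -0.2]
gripper_width: 21.9
```

```bash
python3 arc.py -0.04 1; python3 -c "
from meas import *
bend('b11')"
```

```text
t16.05 p [535.9  43.8  53.2] jawyaw -2.281 x [-0.008 -0.004 -1.   ] F [-3.8 -4.  -0.2] M [-0.77  0.59  0.31] w21.9 q6 2.28
phi 2.431 ring [622.6 -32. ] underside 84.8 need [4.1 3. ]
F perp -5.5 along -0.3 Fz -0.2 Mz 0.31
[0.663 0.66 ] -0.04
```

View pics/b11.png

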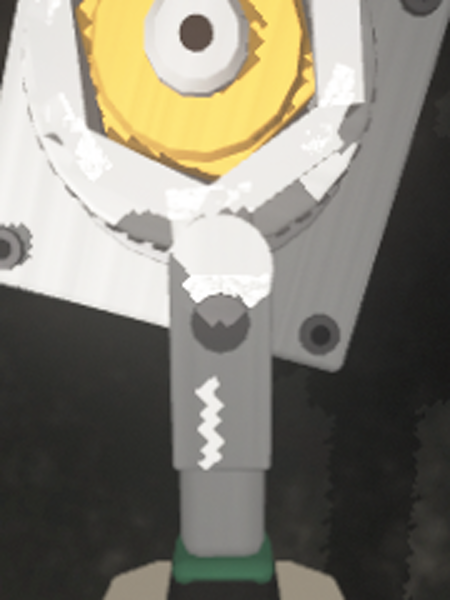

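The bend is about 0.08 rad and was held, with both force and image agreeing. Now I'll ease back to straighten it and centre the ring in the play.

Emit:
apply_moves:
  steps:
    - [-0.18,-0.26,0,0,0,0.04]
    - [-0.2,-0.3,0,0,0,0.04]
    - [-0.2,-0.32,0,0,0,0.04]
    - [0,0,0,0,0,0]

```text
time: 16.5
eef_pos: [529.3, 34.4, 53.5]
ee_rot: [1.612, 0.88, -1.627]
wrist_force: [-1.1, 2.1, -3.0]
gripper_width: 21.9
```

```bash
python3 arc.py 0.04 1; python3 -c "
from meas import *
bend('b12')"
```

```text
t16.50 p [529.3  34.4  53.5] jawyaw -2.147 x [-0.007 -0.003 -1.   ] F [-1.1  2.1 -3. ] M [0.2  0.34 0.24] w21.9 q6 2.13
phi 2.566 ring [625.3 -29.1] underside 85.1 need [1.4 0.1]
F perp 1.2 along -2.1 Fz -3.0 Mz 0.24
[-0.169 -0.359] 0.04
```

View pics/b12.png

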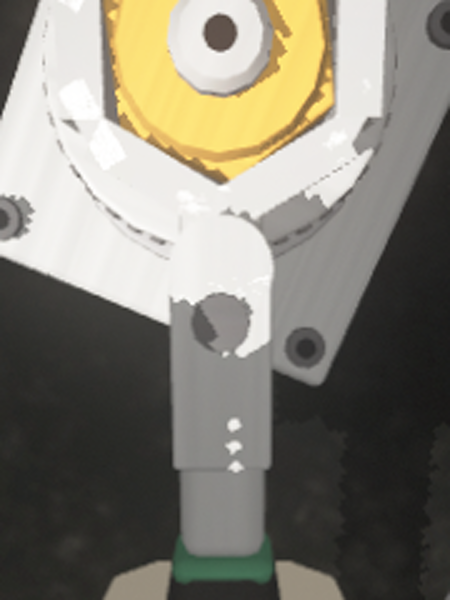

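Emit:
apply_moves:
  steps:
    - [-0.2,-0.36,0,0,0,0.045]
    - [-0.06,-0.1,0,0,0,0.01]
    - [0,0,0,0,0,0]

```text
time: 16.85
eef_pos: [526.9, 29.9, 53.4]
ee_rot: [1.577, 0.915, -1.59]
wrist_force: [-0.8, 0.7, -3.1]
gripper_width: 21.5
```

```bash
python3 arc.py 0.02 1; python3 -c "
from meas import *
bend('b13')"
```

```text
t16.85 p [526.9  29.9  53.4] jawyaw -2.094 x [-0.007 -0.003 -1.   ] F [-0.8  0.7 -3.1] M [ 0.11  0.33 -0.06] w21.5 q6 2.07
phi 2.618 ring [626.1 -28.5] underside 85.0 need [ 0.6 -0.5]
F perp 0.2 along -1.1 Fz -3.1 Mz -0.06
[-0.113 -0.233] 0.02
```

View pics/b13.png

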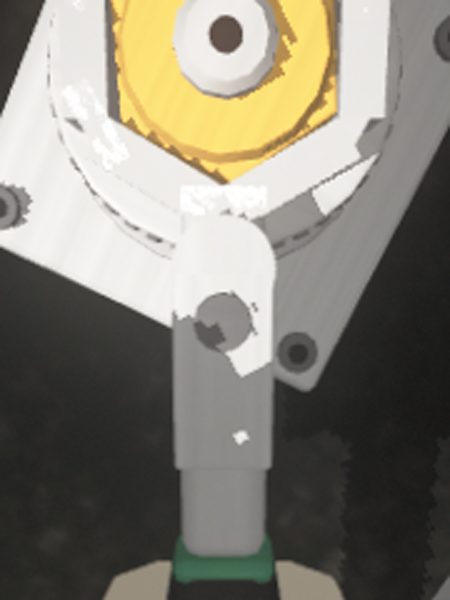

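The wrench is straight and unloaded. I'll lift slowly and watch for jamming.

Emit:
apply_moves:
  steps:
    - [-0.03,0.02,0,0,0,0]
    - [0,0,0.2,0,0,0]
    - [0,0,0.3,0,0,0]
    - [0,0,0,0,0,0]

```text
time: 17.3
eef_pos: [527.1, 30.3, 58.8]
ee_rot: [1.579, 0.913, -1.591]
wrist_force: [-0.6, -0.6, -4.8]
gripper_width: 22.0
```

```bash
python3 arc.py 0.02 1
```

```text
t17.30 p [527.1  30.3  58.8] jawyaw -2.097 x [-0.006 -0.003 -1.   ] F [-0.6 -0.6 -4.8] M [ 0.01  0.28 -0.02] w22.0 q6 2.07
phi 2.616 ring [626.2 -28.3] underside 90.4 need [ 0.5 -0.7]
F perp -0.8 along -0.2 Fz -4.8 Mz -0.02
[-0.123 -0.253] 0.02
```

Free (only the wrench's weight). I'll continue up.

Emit:
apply_moves:
  steps:
    - [0,0,0.4,0,0,0]
    - [0,0,0.4,0,0,0]
    - [0,0,0.4,0,0,0]
    - [0,0,0,0,0,0]

```text
time: 17.7
eef_pos: [527.7, 30.3, 72.4]
ee_rot: [1.58, 0.912, -1.59]
wrist_force: [-0.3, -0.5, -4.4]
gripper_width: 21.6
```

```bash
python3 arc.py 0.02 1
```

```text
t17.70 p [527.7  30.3  72.4] jawyaw -2.097 x [-0.005 -0.003 -1.   ] F [-0.3 -0.5 -4.4] M [ 0.04  0.08 -0.03] w21.6 q6 2.07
phi 2.616 ring [626.8 -28.3] underside 104.0 need [-0.1 -0.7]
F perp -0.6 along 0.0 Fz -4.4 Mz -0.03
[-0.186 -0.251] 0.02
```

Emit:
apply_moves:
  steps:
    - [0,0,1.5,0,0,0]
    - [0,0,2,0,0,0]
    - [0,0.5,1,0,0,0.03]
    - [0.4,2.5,0,0,0,0.03]
    - [0.5,3,0,0,0,0.03]

```text
time: 18.2
eef_pos: [536.5, 89.8, 119.2]
ee_rot: [1.515, 0.97, -1.526]
wrist_force: [0.3, 0.9, -3.9]
gripper_width: 21.8
```

Emit:
apply_moves:
  steps:
    - [0.5,3,0,0,0,0.03]
    - [0.5,3,0,0,0,0]
    - [0.5,3,0,0,0,0]
    - [0.2,1.5,0,0,0,0]
    - [0,0,0,0,0,0]

```text
time: 18.7
eef_pos: [553.2, 203.0, 118.4]
ee_rot: [1.487, 0.996, -1.496]
wrist_force: [-0.9, -0.3, -4.4]
gripper_width: 21.9
```

```bash
python3 meas.py
```

```text
t18.70 p [553.2 203.  118.4] jawyaw -1.963 x [-0.004 -0.004 -1.   ] F [-0.9 -0.3 -4.4] M [ 0.    0.15 -0.04] w21.9 q6 2.24
phi 2.750 ring [659.2 158.2] underside 150.0 need [ -32.5 -187.2]
```

Emit:
apply_moves:
  steps:
    - [0,0,-2,0.013,-0.012,0]
    - [0,0,-3,0,0,0]
    - [0,0,-4,0,0,0]
    - [0,0,-3,0,0,0]
    - [0,0,-1,0,0,0]

```text
time: 19.2
eef_pos: [553.7, 199.8, -13.7]
ee_rot: [1.504, 1.0, -1.475]
wrist_force: [-0.4, 0.1, -3.8]
gripper_width: 21.8
```

Emit:
apply_moves:
  steps:
    - [0,0,0,0,0,0]
    - [0,0,0,0,0,0]

```text
time: 19.4
eef_pos: [553.4, 198.6, -13.7]
ee_rot: [1.503, 1.0, -1.477]
wrist_force: [0.3, -1.6, -3.3]
gripper_width: 21.4
```

```bash
python3 meas.py
```

```text
t19.40 p [553.4 198.6 -13.7] jawyaw -1.960 x [ 0.011  0.009 -1.   ] F [ 0.3 -1.6 -3.3] M [ 0.02  0.15 -0.03] w21.4 q6 2.22
phi 2.752 ring [659.5 154. ] underside 17.9 need [ -32.8 -183. ]
```

Emit:
apply_moves:
  steps:
    - [0,0,-0.8,0,0,0]
    - [0,0,-0.5,0,0,0]
    - [0,0,-0.3,0,0,0]
    - [0,0,0,0,0,0]

```text
time: 19.8
eef_pos: [555.9, 199.0, -27.1]
ee_rot: [1.507, 0.998, -1.472]
wrist_force: [-0.2, -0.0, -3.8]
gripper_width: 22.1
```

```bash
python3 meas.py
```

```text
t19.80 p [555.9 199.  -27.1] jawyaw -1.960 x [ 0.017  0.01  -1.   ] F [-0.2 -0.  -3.8] M [-0.03  0.12 -0.  ] w22.1 q6 2.22
phi 2.753 ring [662.  154.5] underside 4.5 need [ -35.3 -183.5]
```

Emit:
apply_moves:
  steps:
    - [0,0,-0.25,0,0.008,0]
    - [0,0,-0.15,0,0,0]
    - [0,0,0,0,0,0]

```text
time: 20.1
eef_pos: [556.3, 199.2, -30.9]
ee_rot: [1.503, 1.003, -1.478]
wrist_force: [-1.0, 0.3, -2.7]
gripper_width: 22.1
```

```bash
python3 meas.py
```

```text
t20.10 p [556.3 199.2 -30.9] jawyaw -1.960 x [ 0.009  0.01  -1.   ] F [-1.   0.3 -2.7] M [0.09 0.24 0.06] w22.1 q6 2.21
phi 2.753 ring [662.4 154.7] underside 0.7 need [ -35.7 -183.7]
```

Touching down. I'll release slowly and then retreat straight up.

Emit:
apply_moves:
  steps:
    - [0,0,-0.05,0,0,0]
    - [0,0,0,0,0,0]
    - [0,0,0,0,0,0]
  gripper: 2.8

```text
time: 20.4
eef_pos: [557.2, 199.5, -30.5]
ee_rot: [1.504, 1.002, -1.476]
wrist_force: [-1.1, 0.3, -0.0]
gripper_width: 27.9
```

Emit:
apply_moves:
  steps:
    - [0,0,0,0,0,0]
    - [0,0,0,0,0,0]
    - [0,0,0,0,0,0]
    - [0,0,0,0,0,0]
  gripper: 5

```text
time: 20.8
eef_pos: [557.7, 199.6, -30.0]
ee_rot: [1.505, 1.002, -1.475]
wrist_force: [0.8, -0.5, 0.9]
gripper_width: 49.7
```

Emit:
apply_moves:
  steps:
    - [0,0,1,0,0,0]
    - [0,0,3,0,0,0]
    - [0,0,4,0,0,0]
    - [0,0,4,0,0,0]
    - [0,0,4,0,0,0]

```text
time: 21.3
eef_pos: [553.4, 198.4, 132.5]
ee_rot: [1.497, 1.005, -1.485]
wrist_force: [0.2, -0.4, -0.2]
gripper_width: 50.3
```

Emit:
apply_moves:
  steps:
    - [0,0,4,0,0,0]
    - [0,0,4,0,0,0]
    - [0,0,2,0,0,0]
    - [0,0,0,0,0,0]
    - [0,0,0,0,0,0]

```text
time: 21.8
eef_pos: [554.1, 198.6, 246.1]
ee_rot: [1.507, 1.001, -1.473]
wrist_force: [0.5, 0.2, -0.5]
gripper_width: 50.0
```

Run:
```python
from h import *
st(); c=calibration("wrist"); im,d=snapshot("wrist"); cv2.imwrite("pics/end_w.png",im)
for u,v in [(250,110),(228,70),(275,70),(248,170),(240,215)]: print(u,v,atdepth(c,u,v,d[v,u]).round(1))
im,d=snapshot("side"); cv2.imwrite("pics/end_s.png",cv2.resize(im[140:310,190:370],None,fx=3.5,fy=3.5,interpolation=cv2.INTER_CUBIC))
im,d=snapshot("scene"); cv2.imwrite("pics/end_c.png",im)
```

```text
t21.80 p [554.1 198.6 246.1] jawyaw -1.960 x [ 0.015  0.012 -1.   ] F [ 0.5  0.2 -0.5] M [ 0.01  0.21 -0.05] w50.0 q6 2.22
250 110 [616.9 174.2  23.9]
228 70 [678.6 182.4   1.6]
275 70 [6.538e+02 1.217e+02 1.000e-01]
248 170 [540.3 208.7  22.7]
240 215 [473.7 250.2   1.4]
```

View pics/end_w.png

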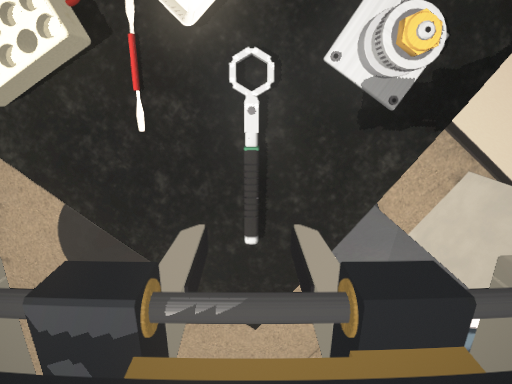

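View pics/end_s.png

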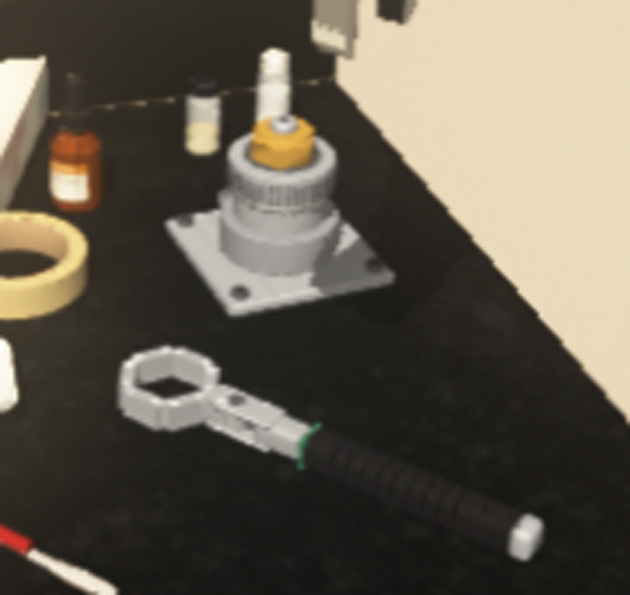

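Run:
```python
import cv2,numpy as np
a=[cv2.imread(f"pics/{n}.png")[:260] for n in("b8","b11")]
cv2.imwrite("pics/cmp.png",cv2.resize(np.hstack(a),None,fx=0.88,fy=0.88*1.0))
# ring inner-left & right wall edges : angle of white/gold boundary via gold mask side edges is nut; use wall: gradient lines
from h import *
c=calibration("wrist") # intrinsics only
K=np.array(c["intrinsics"])
def und(u,v): return cv2.undistortPoints(np.array([[[160+u/2.5-.3,v/2.5-.3]]],float),K,np.array([c["k1"],0,0,0.]))[0,0]
# plane-rectify: tool-frame horizontal plane at height; camera tilt 0.291 about image x
def pl(u,v,h):
    x,y=und(u,v); d=np.array([.958-.287*y, -.287-.958*y, x]); # tool frame (x down,y,z)
    t=(203.6-h)/d[0]; return np.array([81+d[1]*t, d[2]*t])  # (toward ring, right)
for n,st_,hi,ba in(("b8",(221.5,33),(221.5,322),(223,568)),("b11",(195.5,33),(220,322),(222.5,568))):
    S,H,B=pl(*st_,58),pl(*hi,54),pl(*ba,53.5)
    r=np.arctan2(*(S-H)[::-1]);h=np.arctan2(*(H-B)[::-1]);print(n,S.round(1),H.round(1),B.round(1),"ring",r.round(3),"handle",h.round(3),"bend",(r-h).round(3))
```

```text
b8 [117.6  -0.3] [67.5 -0.3] [15.5 -0. ] ring 0.001 handle -0.006 bend 0.006
b11 [117.6  -4.8] [67.5 -0.6] [15.5 -0.1] ring -0.083 handle -0.009 bend -0.074
```

View pics/cmp.png

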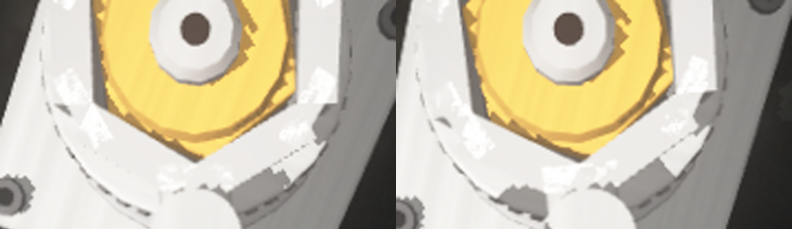

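View pics/end_c.png

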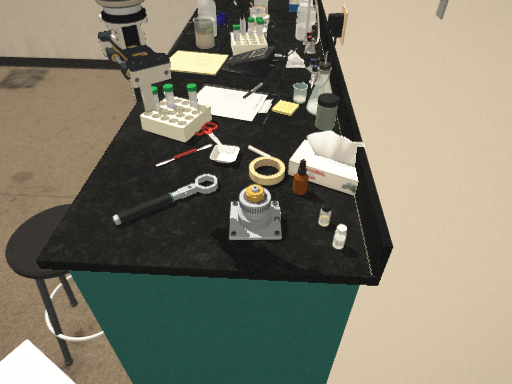

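The bend relative to the straight baseline is 0.080 rad. The wrench lies flat, about 187 mm from the vessel, and the bystanders are in place.

```bash
python3 -c "
from workcell import hand_in
print(hand_in())"
```

```text
the job is handed in; nothing more can be done
None
```

I tightened the nut until the wrench broke over, then laid the wrench back down and handed the job in at about 22 s. No verdict is reported back.

**What I did:**
- **Seating:** I gripped the wrench by the front of its handle and lowered the ring over the nut without a bump (underside about 85 mm).
- **Tightening:** I turned the nut clockwise by about 0.75 rad until it went tight. The handle then broke over at about 5–6 N at the grip plus a moment of 0.3–0.5 N m.
- **Release:** I stopped at the bend, let the handle come straight, took the side load off and lifted the ring off with nothing but its own weight on the wrist.
- **Laying down:** I laid the wrench flat near where it started.

**Last checks:**
- **Bend:** it measured 0.080 rad (0.074 before correcting for the straight baseline) from one wrist picture. It held for at least 0.1 s above 0.05 and stayed well under 0.16.
- **Wrench at the end:** it looks straight and flat on the worktop. The ring is about 187 mm from the vessel, and the gripper is about 280 mm above it.
- **Bystanders:** the vials and the dropper bottle look unmoved in the scene and side views.
- **Nut tightness:** I did not measure this separately after lifting. Back-off forces stayed small (about 1 N and 0.24 N m) and inside the ring's play.

**What disagreed:** the real fingertips sit about 35 mm above the reported TCP, so the first grasp closed in the air above the handle. I found this in the pictures and went lower for the second try.

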